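# Set the straightedge against the datum block under the lamp head

## Robot

A 6-joint arm with a two-finger parallel gripper is mounted at the origin on a cart in front of the work surface, level with it; the furniture and walls round the work are solid. World frame = base frame: x ahead of the robot, y to its left, z up, the work surface at z = 0. Lengths are in m, angles in rad, forces in N, time in s.
With the tool pointing down it reaches from about 0.35 to 0.8 m from the base axis. Payload 7.3 kg.
Tool frame: the origin (TCP) lies between the finger pads, 19 mm behind the fingertips; this is the grasp point; z points along the fingers, y is the line along which they close (so a half turn about z gives the same grasp; the last joint's range is limited). The gripper opens to 85 mm and grips with 20 to 120 N. Pads are 22 mm wide; open, the fingers measure 114 mm over their backs; the gripper's body (76 mm by 85 mm) begins 54 mm behind the grasp point. The pads swing forward as they close: fully open they stand 13 mm farther back than shut.
Start: joints at [1.2, 0.342, 1.524, -0, 1.275, -0.146], TCP at [0.117, 0.512, 0.25] pointing down, gripper open.
Joint ranges: [-2.53, 2.53], [-0.77, 2.02], [0.04, 2.7], [-1, 4.14], [0.28, 2.66], [-3.11, 3.11]. Speed limits (rad/s): [2.57, 2.57, 3.14, 3.14, 3.14, 3.14].

## Interface

Orientations are given as [roll, pitch, yaw] about the fixed x, y, z axes, in that order (R = Rz(yaw) Ry(pitch) Rx(roll)).
In Python, from bench import arm gives the robot as it stands.
- The arm moves only by the tool drive_tool, never from a script. Its argument "rows" is a list of rows, each a list of 3 entries, a list of its own where there are three numbers: the turn, a rotation vector about the tool's x, y, z in rad, then the shift along the tool's x, y, z in cm, then the opening, from 0 (shut) to 1 (fully open). A call has exactly 5 rows; each row is the pose to reach, as a shift and turn from the pose commanded when the call began, along the tool's axes at that moment; what a row does not reach only later rows make up. A row lasts 1/8 s, in which the tool goes at most 62.5 mm and 10.7 degrees, less where a joint would pass 70% of its speed; a pose out of reach is approached as far as the arm can. A call with a gripper value outside its range is refused whole. The fingers move at their own pace and stop on an object; "force" is the grip in N (left out, the last holds). Time passes only in rows, so rows that repeat a pose let the fingers close, or fill a call up. It gives the time, the measured TCP pose, the force, the opening and the grip force at its end, in the units of the state.
- arm.state(): the state, without advancing time (a new reading comes with each control period).
- arm.camera(name): name is "scene" or "side" or "wrist"; returns a dict with "img" (384x512x3 uint8, blue, green, red), "range_z" (384x512 float32, m along the optical axis (not along the pixel's ray), 0 where there is no reading), "camera_matrix" (3x3 intrinsics, pixels), "k1" (the pictures are not rectified: a ray, as slopes to the right and down, at radius r is drawn at 1 + k1 r^2 times it, then the intrinsics apply), "cam_to_world" (4x4, takes a point from camera to world coordinates); the wrist camera has in their place "hand_eye" (4x4, takes a point from camera to tool coordinates, whose origin is the TCP and whose axes are the flange's). Camera axes: x right, y down, z forward; pixel columns grow to the right and rows downward; lengths in m; the calibration is good to about 2 mm. A picture is of the moment at which its call begins: read the wrist's pose just before it.
- arm.job_done(): hands the job in; it is judged then, once.
The state is a dict: "t": time; "joint_pos": joint angles; "joint_velocities": joint speeds; "tau": joint torques, N m; "ee_pos": TCP position; "ee_rot": TCP orientation; "contact_force": force on the tool from outside, world axes, zero at the start; "wrist_torque": the same for the moment, N m; "grip_width": finger opening in m; "gripper_force": force on a finger pad.
Only numpy, scipy, OpenCV 4.12 (cv2) and the standard library are available. Lean on these libraries where they do the work, as an engineer would, in place of code of your own. Each camera call takes 0.05 s, during which the arm holds its last target. There are 200 camera calls.

## Task

Take the steel straightedge by its upright grip, bring it in under the overhanging lamp head without knocking the stand, and lay it flat on the bench with its plain long edge flush along the front face of the aluminium block and its left end up against the stop lug. Press it firmly, but not hard, against the block's face for a moment so that it is flush along its whole length, then let go and leave it there. Leave the bottle, the dish and the timer alone.

Things in the scene. Friction and masses are not known exactly. Their poses are not given: they have to be found in the camera images.
- stand: Inspection stand, fixed: an aluminium block 200 mm wide (y), 50 deep, 40 high, with a stop lug at its left end and a grey column behind (x +48 to +68, 70 wide) carrying a lamp head over it. Origin: on the bench, at the middle of the foot of the block's front face; +x into the block (away from the robot), +y along the face to the left, z up. The face is the plane x = 0, y -100 to +100 mm.
- stop (a point): stop lug on the stand, 30 mm high, standing out 24 mm in front of the block's face at its left end. This point is on its inner side (the side that looks to the stand's -y) where that meets the block's face, 5 mm above the bench: (0, +80, +5) mm in the stand's frame; axes as the stand's
- head (a point): grey lamp head of the stand, 133 x 110 x 34 mm. This point is the middle of its front lower edge: (-65, 0, +170) mm in the stand's frame; the head spans x -65 to +68, y -55 to +55, z 170 to 204. It bars the way from straight above to the grip of a bar in place: tilt the tool about 40 degrees, gripper leaning back to the robot. Axes as the stand's
- straightedge: Loose steel bar, about 0.35 kg, 160 mm long (y), 56 wide (x), 10 thick. Its plain working edge is at x = +28; the other edge is stepped down to 5 thick. A black grip block 24 mm wide along y, 30 along x (x -27 to +3) rises to z = 55. Origin: centre of the bar's underside; +x to the working edge, +y to its left end, z up. It starts clear of the stand, working edge broadly away from the robot.
- edge_left (a point): left end of the straightedge's working edge, at (+28, +80, +5) mm in the straightedge's frame; axes as the straightedge's
- edge_right (a point): right end of the straightedge's working edge, at (+28, -80, +5) mm in the straightedge's frame; axes as the straightedge's
- grip (a point): middle of the straightedge's grip block, at (-12, 0, +40) mm in the straightedge's frame; a good TCP place for the grasp, fingers closing along the bar's y; axes as the straightedge's
- buffer_bottle: bystander: white bottle, 56 mm across, 112 high, loose; origin at the centre of its underside
- petri_dish: bystander: round flat dish, 58 mm across, 14 high, loose; origin at the centre of its underside
- timer: bystander: small white timer, 58 x 66 x 19 mm, loose; origin at the centre of its underside

How it is judged:
On the way:
1. the straightedge lies flush, both ends of its working edge within 2 mm of the block's face, and is pressed against the stand with more than 4 N for 0.2 s (x of edge_left in the frame of stand between -0.002 and 0.002 m and x of edge_right in the frame of stand between -0.002 and 0.002 m and angle between straightedge's own z axis and vertical below 0.04 rad and contact force between straightedge and stand above 4 N), for 0.2 s.
At the end, for the whole second after the job is handed in: The straightedge lies flat on the bench at rest, both ends of its working edge within 2 mm of the block's front face, its left end within 3 mm of the stop lug's inner side (x of edge_left in the frame of stand between -0.002 and 0.002 m and x of edge_right in the frame of stand between -0.002 and 0.002 m and angle between straightedge's own z axis and vertical below 0.04 rad and y of edge_left in the frame of stand between 0.077 and 0.082 m and height (world z) of edge_left between 0.002 and 0.008 m and linear speed of straightedge below 0.01 m/s); the robot touches nothing.
It fails at once if the straightedge is rammed against the stand with more than 35 N (contact force between straightedge and stand above 35 N).
It fails at once if the robot, gripper included, knocks the stand with more than 20 N (contact force between any of the arm, the fingers and stand above 20 N).
It fails at once if the bottle, the dish or the timer is moved more than 20 mm (distance of any of buffer_bottle, petri_dish, timer from where it was at the start of the episode above 0.02 m).
It also fails if it takes over 54 s, if anything falls off the work surface, if the arm or the gripper's body presses on something with over 40 N, if the wrist force passes 120 N, or if a joint passes its speed limit or range.

## Working session

There is one attempt and no reset: what is moved stays moved. The work goes in short steps, Python scripts to look and compute and a tool call to move; the robot and the scene stay as the last step left them, time stands still between calls to the robot, and variables do not carry over. Pictures are saved under pics/ and viewed, at most 10 in all, crops included, and the job is handed in when it is done.

Besides the shell and the picture viewer there is one more tool, called by a JSON object that holds its "op" and its "data". drive_tool: Moves the arm, as the interface text tells. Its arguments: {"type":"object","properties":{"rows":{"type":"array","items":{"type":"array"}},"force":{"type":"number"}},"required":["rows"]}

```bash
mkdir -p pics; ls
cat > h.py <<'E'
import numpy as np, cv2, pickle
from bench import arm
from scipy.spatial.transform import Rotation as R
def snap(n):
    s=arm.state(); c=arm.camera(n)
    if 'cam_to_world' not in c:
        T=np.eye(4); T[:3,:3]=R.from_euler('xyz',s['ee_rot']).as_matrix(); T[:3,3]=s['ee_pos']
        c['cam_to_world']=T@np.array(c['hand_eye'])
    return c
def rays(c,uv):
    K=np.array(c['camera_matrix'],float); uv=np.array(uv,float).reshape(-1,1,2)
    p=cv2.undistortPoints(uv,K,np.array([c['k1'],0,0,0.])).reshape(-1,2)
    T=np.array(c['cam_to_world']); return T[:3,3],np.c_[p,np.ones(len(p))]@T[:3,:3].T
def onz(c,uv,z):
    o,d=rays(c,uv); return o+d*((z-o[2])/d[:,2])[:,None]
def depth(c,uv):
    o,d=rays(c,uv); z=np.array([c['range_z'][int(v),int(u)] for u,v in np.array(uv).reshape(-1,2)]); return o+d*z[:,None]
def cloud(c):
    v,u=np.mgrid[:384,:512]; return depth(c,np.c_[u.ravel(),v.ravel()]).reshape(384,512,3)
E
python3 - <<'E'
from h import *
print(arm.state())
ims=[]
for n in ['scene','side']:
    c=snap(n); pickle.dump(c,open(n+'.pkl','wb')); cv2.imwrite(f'pics/{n}0.png',c['img']); print(n,c['camera_matrix'],c['k1'],np.round(c['cam_to_world'],3), (c['range_z']>0).mean())
E
```

```text
pics
{'t': 0.0, 'joint_pos': array([ 1.19999055e+00,  3.42734680e-01,  1.52504832e+00, -2.19160226e-05,
        1.27538994e+00, -1.46016856e-01]), 'joint_velocities': array([-1.04441323e-03, -4.61524154e-04, -4.26510955e-06, -1.23189723e-03,
       -1.05052070e-03,  4.69747830e-04]), 'tau': array([-1.79814019e-04, -4.33670104e+01, -2.46011263e+01, -6.50900142e-05,
        7.87378784e-03,  1.69821480e-06]), 'ee_pos': array([0.1168752 , 0.51143151, 0.24930881]), 'ee_rot': array([-3.14002613e+00, -2.09196113e-04,  2.91680997e+00]), 'contact_force': array([-0.44600934, -0.14897567,  0.93234144]), 'wrist_torque': array([-0.05266763,  0.0290383 ,  0.00769726]), 'gripper_force': 0.0, 'grip_width': 0.08537654904859114}
scene [[391.29856659   0.         260.68693875]
 [  0.         391.29856659 196.92431364]
 [  0.           0.           1.        ]] 0.04405237026627697 [[ 0.758 -0.334  0.561 -0.156]
 [-0.653 -0.398  0.645 -0.846]
 [ 0.008 -0.854 -0.52   0.729]
 [ 0.     0.     0.     1.   ]] 0.9958597819010416
side [[405.09168026   0.         255.73197728]
 [  0.         405.09168026 197.32413315]
 [  0.           0.           1.        ]] -0.0648243231689896 [[-0.293 -0.831  0.472 -0.124]
 [-0.956  0.252 -0.149  0.124]
 [ 0.005 -0.495 -0.869  1.342]
 [ 0.     0.     0.     1.   ]] 0.9960886637369791
```

View pics/scene0.png

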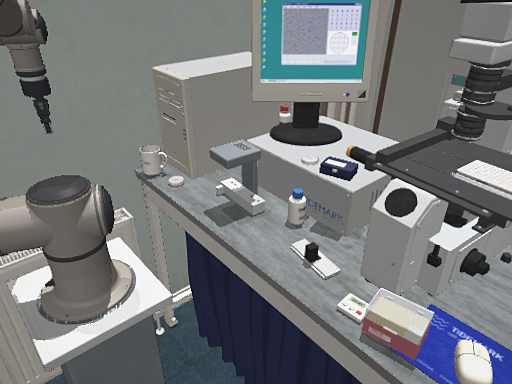

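View pics/side0.png

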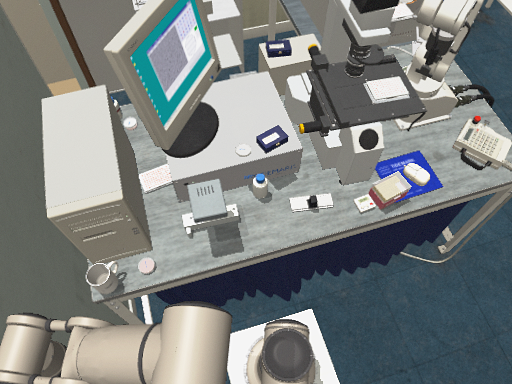

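The scene picture shows the stand around (238,180), the bottle at (297,207), the straightedge at (315,258) with its black grip at (312,250), the timer at (352,305) and the dish at (176,181). In the side picture they are at (210,210), (260,185), (312,202), (365,204) and (147,266).

Run:
```python
from h import *
np.set_printoptions(precision=4,suppress=True)
S=pickle.load(open('scene.pkl','rb')); D=pickle.load(open('side.pkl','rb'))
for n,c,pts in [('scene',S,dict(bar=(327,262),grip=(312,245),bot=(297,207),timer=(350,306),dish=(176,181),headtop=(235,150),block=(235,193),lug=(222,184))),('side',D,dict(bar=(300,203),grip=(312,199),bot=(261,180),timer=(365,204),dish=(147,265),headtop=(207,195),block=(233,212),lug=(188,229)))]:
    for k,p in pts.items(): print(n,k,depth(c,[p])[0])
# bar: cloud points low + bright; block top
for n,c in [('scene',S),('side',D)]:
    P=cloud(c); g=c['img'].min(2).astype(int); 
    # bar centre region
    ctr=depth(c,[(327,262) if n=='scene' else (300,203)])[0]
    near=np.hypot(P[...,0]-ctr[0],P[...,1]-ctr[1])<0.17
    m=near&(P[...,2]>0.006)&(P[...,2]<0.016)&(g>150)
    m=(cv2.connectedComponents(cv2.morphologyEx(m.astype(np.uint8),cv2.MORPH_CLOSE,np.ones((5,5))))[1])
    ids=np.bincount(m.ravel())[1:]; k=1+ids.argmax(); v,u=np.where(m==k)
    q=onz(c,np.c_[u,v],0.009)[:,:2].astype(np.float32); print(n,'bar',cv2.minAreaRect(q),ids.max())
    m=near&(c['img'].max(2)<60)&(P[...,2]>0.01)&(P[...,2]<.07); print('grip',P[m].mean(0),P[m].max(0),P[m].min(0),m.sum())
    h=depth(c,[(235,193) if n=='scene' else (233,212)])[0]
    m=(np.hypot(P[...,0]-h[0],P[...,1]-h[1])<0.25)&(abs(P[...,2]-.04)<.006)&(g>130); print('block',cv2.minAreaRect(P[m][:,:2].astype(np.float32)),m.sum())
    m=(np.hypot(P[...,0]-h[0],P[...,1]-h[1])<0.25)&(abs(P[...,2]-.204)<.006); print('head',cv2.minAreaRect(P[m][:,:2].astype(np.float32)),m.sum())
```

```text
scene bar [ 0.5348 -0.3358  0.0098]
scene grip [ 0.5085 -0.2986  0.0603]
scene bot [ 0.6068 -0.1433  0.0667]
scene timer [ 0.4446 -0.4842  0.0217]
scene dish [0.445  0.3265 0.0173]
scene headtop [0.5318 0.071  0.2079]
scene block [0.5378 0.0861 0.0394]
scene lug [0.5449 0.1722 0.0351]
side bar [ 0.5277 -0.2565  0.0107]
side grip [ 0.5072 -0.2906  0.0586]
side bot [ 0.6083 -0.1265  0.1104]
side timer [ 0.4492 -0.4873  0.0175]
side dish [0.4511 0.3361 0.0097]
side headtop [0.549  0.0775 0.2035]
side block [ 0.5488 -0.0026  0.0405]
side lug [0.5355 0.1687 0.0286]
scene bar ((0.5164175033569336, -0.3284890055656433), (0.09383663535118103, 0.05870166793465614), 80.87004852294922) 354
grip [ 0.5054 -0.3021  0.0368] [ 0.5334 -0.2821  0.0603] [ 0.4911 -0.314   0.0102] 202
block ((0.5621612071990967, 0.07989831268787384), (0.07564730942249298, 0.4673660397529602), 5.867066860198975) 433
head ((0.5545541048049927, 0.17308206856250763), (0.3018096387386322, 0.1491605043411255), 82.81700897216797) 797
side bar ((0.4939984083175659, -0.3373021185398102), (0.06565357744693756, 0.1827927529811859), 60.644283294677734) 310
grip [ 0.5024 -0.2921  0.0375] [ 0.5301 -0.2812  0.0608] [ 0.4919 -0.308   0.0115] 63
block ((0.599793553352356, 0.014319941401481628), (0.3411732316017151, 0.14312264323234558), 86.55616760253906) 280
head ((0.591747522354126, -0.030343860387802124), (0.1653401255607605, 0.404155969619751), 24.496999740600586) 1373
```

{"op": "drive_tool", "data": {"rows": [[[0,0,-0.05],[-4.4,-2.7,-1.6],1],[[0,0,-0.1],[-8.8,-5.4,-3.2],1],[[0,0,-0.15],[-13.2,-8.2,-4.8],1],[[0,0,-0.2],[-17.6,-10.9,-6.4],1],[[0,0,-0.225],[-22,-13.6,-8],1]]}}

```text
t: 0.72
ee_pos: [0.302, 0.3288, 0.3303]
ee_rot: [-3.141, -0.0, -3.14]
contact_force: [-0.1, 0.6, 0.4]
grip_width: 0.0853
gripper_force: 0.0
```

```bash
cat >> h.py <<'E'
def pose():
    s=arm.state(); return np.array(s['ee_pos']),R.from_euler('xyz',s['ee_rot'])
def delta(p,rot):
    p0,r0=pose(); return np.round((r0.inv()*rot).as_rotvec(),4),np.round(r0.inv().apply(np.array(p)-p0)*100,2)
def tool(yaw,tilt): # yaw=0: tool y = world +y ; tilt leans back to robot
    return R.from_euler('z',yaw)*R.from_matrix([[-1,0,0],[0,1,0],[0,0,-1]])*R.from_euler('y',-tilt)
E
python3 - <<'E'
from h import *
print(pose()[0],tool(0,.7).apply([0,0,1])); c=snap('wrist'); print(np.round(c['hand_eye'],3),c['camera_matrix'],c['k1'])
print(delta([.38,.06,.36],tool(0,0)))
E
```

```text
[0.3019947  0.32878317 0.33032635] [ 0.64421769  0.         -0.76484219]
[[-0.001 -0.949 -0.316  0.082]
 [ 1.    -0.001  0.001  0.002]
 [-0.001 -0.316  0.949 -0.125]
 [ 0.     0.     0.     1.   ]] [[310.59593834   0.         255.74311459]
 [  0.         310.59593834 194.25511606]
 [  0.           0.           1.        ]] -0.05315270722445846
(array([-0.001 ,  0.0051, -0.0012]), array([ -7.41, -26.57,  -2.71]))
```

{"op": "drive_tool", "data": {"rows": [[[0,-0.08,0],[-1.1,-5,1],1],[[0,-0.16,0],[-2.2,-10,2],1],[[0,-0.24,0],[-3.4,-15,3],1],[[0,-0.32,0],[-4.6,-20,4],1],[[0,-0.4,0],[-5.8,-25,5],1]]}}

```text
t: 1.4
ee_pos: [0.3591, 0.0791, 0.2798]
ee_rot: [-3.141, 0.403, -3.14]
contact_force: [0.1, 0.3, 0.3]
grip_width: 0.0852
gripper_force: 0.0
```

Run:
```python
from h import *
print(pose()[0],arm.state()['joint_velocities'].round(3)); c=snap('wrist'); pickle.dump(c,open('w1.pkl','wb')); cv2.imwrite('pics/w1.png',c['img'])
```

```text
[0.3590563  0.07908086 0.27975127] [-1.51  -0.361  0.693  0.562 -1.035 -1.738]
```

View pics/w1.png

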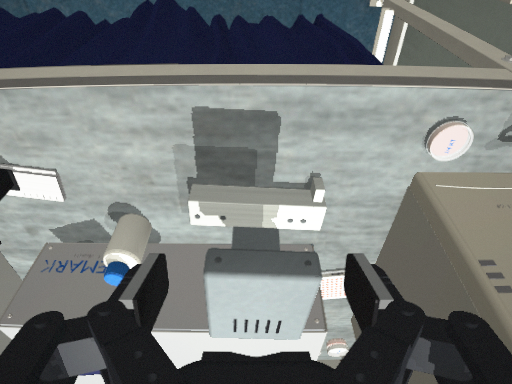

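The stand is seen from the robot's side (picture upside down): block front face at v≈184–205 over u≈190–325, lug at (318,187), head below it. The arm was still moving, so I settle and repeat.

{"op": "drive_tool", "data": {"rows": [[[0,0,0],[0,0,0],1],[[0,0,0],[0,0,0],1],[[0,0,0],[0,0,0],1],[[0,0,0],[0,0,0],1],[[0,0,0],[0,0,0],1]]}}

```text
t: 2.08
ee_pos: [0.3592, 0.0809, 0.28]
ee_rot: [3.141, 0.4, -3.14]
contact_force: [-0.6, -0.5, -0.5]
grip_width: 0.0851
gripper_force: 0.0
```

Run:
```python
from h import *
print(pose()[0],arm.state()['joint_velocities'].round(3)); c=snap('wrist'); pickle.dump(c,open('w1.pkl','wb')); 
cv2.imwrite('pics/w1b.png',cv2.resize(c['img'][165:245,175:345],None,fx=4.7,fy=4.7,interpolation=cv2.INTER_CUBIC))
print(delta([.37,.05,.20],tool(0,.4)))
P=cloud(c)
for v in range(178,234,3): print(v,[tuple(np.round(P[v,u]*1000).astype(int)) for u in (205,250,300,318)])
```

```text
[0.35918044 0.0809139  0.27998645] [-0.012 -0.004  0.002  0.    -0.    -0.001]
(array([ 0.0007, -0.0001,  0.0014]), array([ 2.12, -3.08,  7.79]))
178 [(np.int64(523), np.int64(8), np.int64(0)), (np.int64(522), np.int64(75), np.int64(1)), (np.int64(522), np.int64(149), np.int64(0)), (np.int64(521), np.int64(176), np.int64(2))]
181 [(np.int64(528), np.int64(7), np.int64(0)), (np.int64(528), np.int64(75), np.int64(1)), (np.int64(527), np.int64(149), np.int64(1)), (np.int64(520), np.int64(174), np.int64(10))]
184 [(np.int64(534), np.int64(6), np.int64(0)), (np.int64(535), np.int64(75), np.int64(-1)), (np.int64(533), np.int64(150), np.int64(1)), (np.int64(522), np.int64(174), np.int64(15))]
187 [(np.int64(535), np.int64(7), np.int64(6)), (np.int64(539), np.int64(75), np.int64(2)), (np.int64(541), np.int64(151), np.int64(0)), (np.int64(521), np.int64(172), np.int64(23))]
190 [(np.int64(534), np.int64(8), np.int64(14)), (np.int64(539), np.int64(75), np.int64(9)), (np.int64(542), np.int64(151), np.int64(5)), (np.int64(521), np.int64(171), np.int64(30))]
193 [(np.int64(535), np.int64(9), np.i
[... 1869 characters left out ...]
4(41)), (np.int64(577), np.int64(75), np.int64(41)), (np.int64(577), np.int64(150), np.int64(41)), (np.int64(578), np.int64(178), np.int64(40))]
226 [(np.int64(626), np.int64(-3), np.int64(2)), (np.int64(584), np.int64(75), np.int64(41)), (np.int64(582), np.int64(150), np.int64(42)), (np.int64(583), np.int64(178), np.int64(41))]
229 [(np.int64(635), np.int64(-4), np.int64(0)), (np.int64(587), np.int64(75), np.int64(44)), (np.int64(590), np.int64(151), np.int64(41)), (np.int64(590), np.int64(179), np.int64(41))]
232 [(np.int64(641), np.int64(-5), np.int64(2)), (np.int64(587), np.int64(75), np.int64(50)), (np.int64(642), np.int64(161), np.int64(1)), (np.int64(642), np.int64(192), np.int64(0))]
```

View pics/w1b.png

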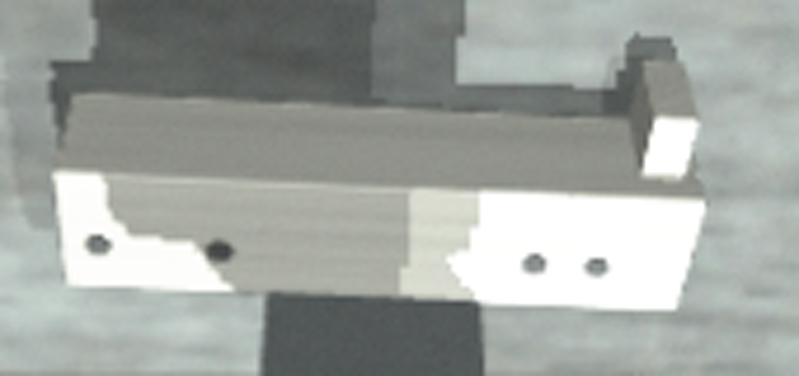

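The crop shows the block clearly: front-top edge from crop (52,170) to (705,198), lug's inner side at crop u≈630–645. Depth is dense, so I fit the face from it.

```bash
cat > stand.py <<'E'
from h import *
def fit(c):
    P=cloud(c); p=P.reshape(-1,3)
    w=p[(p[:,2]>.006)&(p[:,2]<.035)&(p[:,1]>0.0)&(p[:,1]<.145)&(p[:,0]>.5)&(p[:,0]<.56)]
    A=np.c_[w[:,1],w[:,2],np.ones(len(w))]; k=np.ones(len(w),bool)
    for _ in range(4):
        s=np.linalg.lstsq(A[k],w[k,0],rcond=None)[0]; r=w[:,0]-A@s; k=abs(r)<.002
    yaw=np.arctan(-s[0]); x=np.array([np.cos(yaw),np.sin(yaw)]); y=np.array([-x[1],x[0]])
    d=np.array([s[2]+s[1]*.02,0])@x
    q=p[:,:2]@np.c_[x,y]; q[:,0]-=d
    t=q[(abs(p[:,2]-.040)<.004)&(q[:,0]>.008)&(q[:,0]<.042)&(abs(q[:,1]-d*0)<.4)]
    # ends of block per x slice
    e=[(np.min(t[b,1]),np.max(t[b,1])) for b in [ (t[:,0]>a)&(t[:,0]<a+.006) for a in np.arange(.008,.04,.006)]]
    lug=q[(p[:,2]>.008)&(p[:,2]<.034)&(q[:,0]<-.004)&(q[:,0]>-.03)&(q[:,1]>.1)&(q[:,1]<.25)]
    lt=lug; h=(np.percentile(lt[:,1],[2,50,98]),len(lug),lug[:,0].min())
    return yaw,d,k.sum(),r[k].std(),s,np.array(e),h,x,y
if __name__=='__main__':
    import sys
    np.set_printoptions(precision=4,suppress=True)
    for f in sys.argv[1:]:
        for z in fit(pickle.load(open(f,'rb'))): print(z)
E
python3 stand.py w1.pkl
python3 - <<'E'
from h import *
c=pickle.load(open('w1.pkl','rb')); f=4.7
px=np.array([(52,170),(705,197),(642,180),(650,117),(697,119),(688,178)])/f+[175-.4,165-.4]
print(onz(c,px[:2],.04),onz(c,px[2:],.03))
px=np.array([(75,93),(632,118)])/f+[174.6,164.6]; print(onz(c,px,0))
E
```

```text
-0.0618644089142118
0.5329935755939308
1282
0.0005696174614712092
[0.0619 0.0011 0.534 ]
[[-0.2525  0.3434]
 [ 0.0174  0.3441]
 [ 0.017   0.3448]
 [ 0.0178  0.3447]
 [ 0.0172  0.3447]
 [ 0.017   0.3451]]
(array([0.1965, 0.2017, 0.2098]), 234, np.float64(-0.02515121955382693))
[ 0.9981 -0.0618]
[0.0618 0.9981]
[[ 0.53217867 -0.01595692  0.04      ]
 [ 0.54336534  0.1823582   0.04      ]] [[0.54553737 0.16459041 0.03      ]
 [0.51970446 0.1639139  0.03      ]
 [0.52048572 0.17822198 0.03      ]
 [0.54469507 0.17890099 0.03      ]]
[[ 0.53511944 -0.01567262  0.        ]
 [ 0.54569141  0.16539083  0.        ]]
```

{"op": "drive_tool", "data": {"rows": [[[0,0,0],[1,-4,2.4],1],[[0,0.1,0],[1,-9,2],1],[[0,0.2,0],[0,-15,1],1],[[0,0.3,0],[-1,-21,0],1],[[0,0.4,0],[-2,-27,-1],1]]}}

```text
t: 2.75
ee_pos: [0.3738, -0.1921, 0.2977]
ee_rot: [3.142, -0.002, 3.141]
contact_force: [0.6, -0.7, 0.8]
grip_width: 0.0853
gripper_force: 0.0
```

{"op": "drive_tool", "data": {"rows": [[[0,0,0],[-1.5,-4,2],1],[[0,0,0],[-3,-8,4],1],[[0,0,0],[-4.6,-10.8,5],1],[[0,0,0],[-4.6,-10.8,5],1],[[0,0,0],[-4.6,-10.8,5],1]]}}

```text
t: 3.38
ee_pos: [0.4197, -0.2972, 0.2468]
ee_rot: [3.141, -0.001, -3.141]
contact_force: [0.4, 0.2, 0.7]
grip_width: 0.0852
gripper_force: 0.0
```

Run:
```python
from h import *
print(pose()[0],arm.state()['joint_velocities'].round(3)); c=snap('wrist'); pickle.dump(c,open('w2.pkl','wb')); 
cv2.imwrite('pics/w2.png',c['img'])
np.set_printoptions(precision=4,suppress=True)
P=cloud(c); p=P.reshape(-1,3)
near=np.hypot(p[:,0]-.505,p[:,1]+.30)<.12
t=p[near&(abs(p[:,2]-.0105)<.003)]; r=cv2.minAreaRect(t[:,:2].astype(np.float32)); print(r,len(t))
g=p[near&(p[:,2]>.050)&(p[:,2]<.062)]; print(cv2.minAreaRect(g[:,:2].astype(np.float32)),len(g),g[:,2].mean())
a=p[near&(p[:,2]>.003)]; print(cv2.boxPoints(cv2.minAreaRect(p[near&(p[:,2]>.003)&(p[:,2]<.0135)][:,:2].astype(np.float32))))
```

```text
[ 0.41968339 -0.29723668  0.24684436] [ 0.009 -0.024  0.005  0.002 -0.001 -0.001]
((0.5231116414070129, -0.29721733927726746), (0.16079466044902802, 0.055622898042201996), 81.12999725341797) 3571
((0.5100501179695129, -0.2953857481479645), (0.024133848026394844, 0.030249368399381638), 81.18888092041016) 520 0.05539069662708645
[[ 0.4058 -0.3565]
 [ 0.542  -0.3833]
 [ 0.5752 -0.2145]
 [ 0.439  -0.1878]]
```

View pics/w2.png

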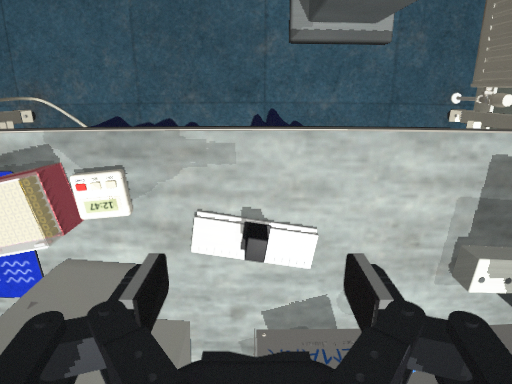

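The picture shows the bar at (255,240), with the stepped edge on the robot's side, the timer at (100,195) and the block at the far right. Its measured size is 161×56 mm and the grip top is at z=0.055, which matches the text.

Run:
```python
from h import *
print(delta([.5112,-.2953,.12],tool(-.155,.72)))
```

```text
(array([ 0.0562, -0.7185,  0.1489]), array([-9.15,  0.17, 12.73]))
```

{"op": "drive_tool", "data": {"rows": [[[0.01,-0.15,0.03],[-1.8,0,2.5],1],[[0.02,-0.3,0.06],[-3.6,0.1,5],1],[[0.03,-0.45,0.09],[-5.5,0.1,7.6],1],[[0.045,-0.6,0.12],[-7.3,0.1,10.2],1],[[0.056,-0.7185,0.149],[-9.15,0.17,12.7],1]]}}

```text
t: 4.05
ee_pos: [0.5301, -0.2966, 0.1523]
ee_rot: [3.127, 0.658, 2.955]
contact_force: [0.8, 0.1, 0.3]
grip_width: 0.0852
gripper_force: 0.0
```

Run:
```python
from h import *
print(pose()[0],delta([.5112,-.2953,.040],tool(-.155,.72)))
```

```text
[ 0.53012756 -0.29655043  0.15233453] (array([-0.0056, -0.0621, -0.0249]), array([ 8.36, -0.34,  7.73]))
```

{"op": "drive_tool", "data": {"rows": [[[0,0,0],[0,0,0],1],[[0,0,0],[0,0,0],1],[[0,0,0],[0,0,0],1],[[0,0,0],[0,0,0],1],[[0,0,0],[0,0,0],1]]}}

```text
t: 4.68
ee_pos: [0.5309, -0.2972, 0.1528]
ee_rot: [3.132, 0.657, 2.965]
contact_force: [0.5, -0.2, 0.4]
grip_width: 0.0853
gripper_force: 0.0
```

Run:
```python
from h import *
print(pose()[0],delta([.5112,-.2953,.06],tool(-.155,.72)),delta([.5112,-.2953,.040],tool(-.155,.72)))
```

```text
[ 0.53093121 -0.29717735  0.15281932] (array([-0.004 , -0.0633, -0.0166]), array([ 7.23, -0.22,  6.14])) (array([-0.004 , -0.0633, -0.0166]), array([ 8.45, -0.23,  7.73]))
```

{"op": "drive_tool", "data": {"rows": [[[0,-0.03,-0.01],[2.4,-0.1,2],1],[[-0.004,-0.063,-0.017],[4.8,-0.2,4.1],1],[[-0.004,-0.063,-0.017],[7.2,-0.2,6.1],1],[[-0.004,-0.063,-0.017],[8.45,-0.23,7.7],1],[[-0.004,-0.063,-0.017],[8.45,-0.23,7.7],1]]}}

```text
t: 5.3
ee_pos: [0.5559, -0.302, 0.1046]
ee_rot: [3.125, 0.615, 2.957]
contact_force: [-1.3, 0.2, 0.7]
grip_width: 0.0853
gripper_force: 0.0
```

Run:
```python
from h import *
print(pose()[0],delta([.5112,-.2953,.040],tool(-.155,.72)))
c=snap('wrist'); cv2.imwrite('pics/w3.png',c['img'])
```

```text
[ 0.5558507  -0.30202734  0.10463674] (array([-0.0019, -0.1048, -0.0243]), array([ 7.41, -0.2 ,  2.67]))
```

View pics/w3.png

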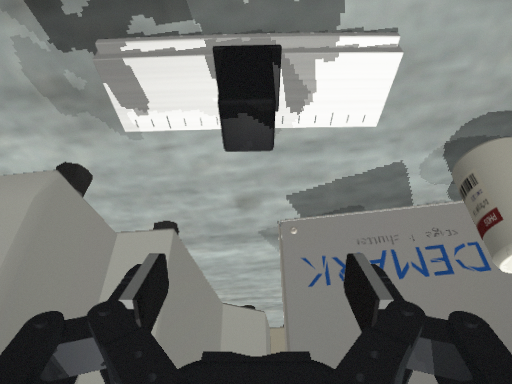

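The gripper is beyond and above the bar (grip at (247,97)), clear of everything; the arm seems to be at a joint limit.

Run:
```python
from h import *
print(arm.state()['joint_pos'].round(3))
```

```text
[-0.779  0.525  1.895  1.061  0.396 -3.104]
```

Run:
```python
from h import *
print(delta([.5112,-.2953,.15],tool(-.155,0)))
s=arm.state(); pickle.dump([(s['joint_pos'],s['ee_pos'],s['ee_rot']),([1.2,.3427,1.525,0,1.2754,-.146],[.11688,.51143,.24931],[-3.14002,0,2.91681])],open('fk.pkl','wb'))
```

```text
(array([ 0.0069,  0.6149, -0.0239]), array([ 1.05, -0.05, -6.32]))
```

{"op": "drive_tool", "data": {"rows": [[[0,0.1,0],[0.3,0,-2.5],1],[[0,0.25,-0.01],[0.6,0,-5],1],[[0,0.4,-0.02],[1,0,-6.3],1],[[0.005,0.55,-0.02],[1.05,0,-6.3],1],[[0.007,0.615,-0.024],[1.05,0,-6.3],1]]}}

```text
t: 5.98
ee_pos: [0.5119, -0.2956, 0.1527]
ee_rot: [-3.138, -0.0, 2.986]
contact_force: [0.8, 0.2, -0.3]
grip_width: 0.0854
gripper_force: 0.0
```

Run:
```python
from h import *
from scipy.optimize import least_squares
s=arm.state(); D=pickle.load(open('fk.pkl','rb')); D.append((s['joint_pos'],s['ee_pos'],s['ee_rot'])); pickle.dump(D,open('fk.pkl','wb'))
print(s['joint_pos'].round(3), delta([.5112,-.2953,.04],tool(-.155,0)))
E_=lambda a,v:R.from_euler(a,v)
for sg4 in (1,-1):
  for sg6 in (1,-1):
    for q,p,e in D:
        M=E_('z',q[0])*E_('y',q[1]+q[2])*E_('z',sg4*q[3])*E_('y',q[4])*E_('z',sg6*q[5]); r=R.from_euler('xyz',e)
        print(sg4,sg6,(M.inv()*r).as_rotvec().round(3), end=' ')
    print()
```

```text
[-0.652  0.549  1.472 -0.004  1.119 -2.065] (array([-0.0037, -0.0001, -0.0004]), array([ 0.07,  0.06, 11.27]))
1 1 [-0.    -0.     1.571] 1 1 [ 0.    -0.     1.571] 1 1 [ 0.    -0.     1.571] 
1 -1 [-0.    -0.     1.645] 1 -1 [ 0.    -0.     1.279] 1 -1 [-0.    0.   -2.56] 
-1 1 [-0.632  0.681 -2.523] -1 1 [ 0.    -0.     1.571] -1 1 [0.002 0.007 1.568] 
-1 -1 [-0.645  0.645 -2.454] -1 -1 [ 0.    -0.     1.279] -1 -1 [ 0.006 -0.006 -2.563]
```

```bash
cat > kin.py <<'E'
from h import *
from scipy.optimize import least_squares
E_=lambda a,v:R.from_euler(a,v)
D=pickle.load(open('fk.pkl','rb'))
def parts(q):
    A=E_('z',q[0]);B=A*E_('y',q[1]);C=B*E_('y',q[2]);W=C*E_('z',q[3])*E_('y',q[4])*E_('z',q[5]+np.pi/2)
    return np.stack([A.apply([1,0,0]),A.apply([0,1,0]),[0,0,1],B.apply([0,0,1]),C.apply([0,0,1]),W.apply([0,0,1])],1),W
X=np.linalg.lstsq(np.vstack([parts(q)[0] for q,_,_ in D]),np.hstack([p for _,p,_ in D]),rcond=None)[0]
lo=np.array([-2.53,-.77,.04,-1,.28,-3.11])+.02; hi=np.array([2.53,2.02,2.7,4.14,2.66,3.11])-.02
def ik(p,rot,seeds=None):
    best=None
    f=lambda q:np.r_[(parts(q)[0]@X-p)*10,(rot.inv()*parts(q)[1]).as_rotvec()]
    rng=np.random.default_rng(0)
    for s in range(12):
        q0=np.clip([np.arctan2(p[1],p[0])-.1,.6,1.7,rng.uniform(-.6,2),.7,rng.uniform(-2.5,0)],lo,hi)
        o=least_squares(f,q0,bounds=(lo,hi)); 
        if best is None or o.cost<best.cost: best=o
    return best.x,np.sqrt(2*best.cost)
E
python3 - <<'E'
from kin import *
print(X.round(4),[ (parts(q)[0]@X-p).round(4) for q,p,_ in D])
for t in (.2,.3,.4,.5,.6,.7):
    q,e=ik(np.array([.5112,-.2953,.04]),tool(-.155,t)); print('pick',t,q.round(2),round(e,4))
xs=np.array([.9981,-.0618]);ys=np.array([.0618,.9981])
O=np.array([.5392,.0836])
for d in (.04,.06,.09,.13):
  for t in (.3,.5,.6,.7,.8):
    p=np.r_[O-d*xs,.04]; q,e=ik(p,tool(-.062,t)); print('place',d,t,q.round(2),round(e,4))
E
```

```text
[0.0244 0.079  0.2045 0.4473 0.3593 0.2718] [array([ 0.0003, -0.0076, -0.0046]), array([-0.0028, -0.0001, -0.0004]), array([-0.0019,  0.0048,  0.0051])]
pick 0.2 [-0.71  0.63  1.75  0.19  0.6  -2.27] 0.0
pick 0.3 [-0.73  0.6   1.84  0.36  0.48 -2.45] 0.0
pick 0.4 [-0.76  0.58  1.91  0.64  0.38 -2.75] 0.0
pick 0.5 [-0.79  0.58  1.97  0.98  0.34 -3.09] 0.0198
pick 0.6 [-0.79  0.58  1.97  1.    0.33 -3.09] 0.1165
pick 0.7 [-0.85  0.6   2.12  1.88  0.45  2.23] 0.0
place 0.04 0.3 [ 0.03  0.48  2.09 -0.1   0.3  -1.39] 0.0181
place 0.04 0.5 [ 0.15  0.49  2.12 -0.98  0.3  -0.4 ] 0.1991
place 0.04 0.6 [ 0.15  0.49  2.12 -0.98  0.3  -0.39] 0.2629
place 0.04 0.7 [ 0.15  0.48  2.12 -0.98  0.3  -0.39] 0.3431
place 0.04 0.8 [ 0.15  0.48  2.12 -0.98  0.3  -0.38] 0.4305
place 0.06 0.3 [ 0.04  0.45  2.13 -0.11  0.3  -1.37] 0.0353
place 0.06 0.5 [ 0.16  0.46  2.17 -0.98  0.3  -0.39] 0.2078
place 0.06 0.6 [ 0.16  0.46  2.17 -0.98  0.3  -0.38] 0.275
place 0.06 0.7 [ 0.16  0.46  2.17 -0.98  0.3  -0.37] 0.3566
place 0.06 0.8 [ 0.16  0.45  2.16 -0.98  0.3  -0.37] 0.4446
place 0.09 0.3 [ 0.05  0.42  2.19 -0.14  0.3  -1.33] 0.0603
place 0.09 0.5 [ 0.17  0.43  2.23 -0.98  0.3  -0.37] 0.2215
place 0.09 0.6 [ 0.17  0.42  2.23 -0.98  0.3  -0.37] 0.2929
place 0.09 0.7 [ 0.17  0.42  2.23 -0.98  0.3  -0.36] 0.3761
place 0.09 0.8 [ 0.18  0.42  2.23 -0.98  0.3  -0.35] 0.465
place 0.13 0.3 [ 0.07  0.37  2.27 -0.18  0.3  -1.27] 0.0918
place 0.13 0.5 [ 0.2   0.38  2.31 -0.98  0.3  -0.35] 0.2403
place 0.13 0.6 [ 0.2   0.37  2.31 -0.98  0.3  -0.34] 0.3158
place 0.13 0.7 [ 0.2   0.37  2.31 -0.98  0.3  -0.33] 0.4007
place 0.13 0.8 [ 0.2   0.36  2.31 -0.98  0.3  -0.32] 0.4902
```

```bash
cat >> kin.py <<'E'
def parts2(q):
    M,W=parts(q); C=E_('z',q[0])*E_('y',q[1]+q[2]); return np.c_[M,C.apply([1,0,0])],W
X2=np.linalg.lstsq(np.vstack([parts2(q)[0] for q,_,_ in D]),np.hstack([p for _,p,_ in D]),rcond=None)[0]
def fk(q): M,W=parts2(q); return M@X2,W
def ikb(p,rot,q0):
    f=lambda q:np.r_[(fk(q)[0]-p)*10,(rot.inv()*fk(q)[1]).as_rotvec()]
    o=least_squares(f,np.clip(q0,lo,hi),bounds=(lo,hi)); return o.x,np.sqrt(2*o.cost)
def path(q0,q1,mx=.175,md=.055):
    Q=[q0+(q1-q0)*s for s in np.linspace(0,1,400)]; F=[fk(q) for q in Q]; out=[0]; 
    acc=0;accd=0
    for i in range(1,400):
        a=(F[i-1][1].inv()*F[i][1]).magnitude(); d=np.linalg.norm(F[i][0]-F[i-1][0]); acc+=a;accd+=d
        if acc>mx or accd>md: out.append(i);acc=accd=0
    if out[-1]!=399: out.append(399)
    return [Q[i] for i in out]
def rows(Q):
    while (len(Q)-1)%5: Q=Q+[Q[-1]]
    for b in range(0,len(Q)-1,5):
        p0,r0=fk(Q[b]); L=[]
        for q in Q[b+1:b+6]:
            p,r=fk(q); L.append([[round(float(v),3) for v in (r0.inv()*r).as_rotvec()],[round(float(v),2) for v in r0.inv().apply(p-p0)*100],1])
        print(L); print('   end',fk(Q[b+5])[0].round(3),Q[b+5].round(2))
E
python3 - <<'E'
from kin import *
s=arm.state(); D.append((s['joint_pos'],s['ee_pos'],s['ee_rot'])) 
print(X2.round(4),[ (fk(q)[0]-p).round(4) for q,p,_ in D])
seed=[-.85,.6,2.12,1.88,.45,2.23]
xs=np.array([.9981,-.0618]);O=np.array([.5392,.0836])
for d in (.04,.06,.1):
  for t in (.65,.75): print('place',d,t,*[v.round(3) for v in ikb(np.r_[O-d*xs,.04],tool(-.062,t),[0.05,.5,2.1,2.6,.4,1.9])])
for t in (.65,.7,.75): print('pick',t,*[v.round(3) for v in ikb(np.array([.5112,-.2953,.04]),tool(-.155,t),seed)])
g,e=ikb(np.array([.47,-.28,.22]),tool(-.155,.75),seed); print('above',g.round(3),e)
q0=np.array(s['joint_pos']); mid=np.array([-.65,.3,1.5,.6,1.0,-.4])
Q=path(q0,g); print(len(Q)); print(np.array([fk(q)[0] for q in Q]).round(2)[::3])
E
```

```text
[0.     0.0764 0.2229 0.5062 0.3795 0.2948 0.0465] [array([-0., -0.,  0.]), array([-0.,  0.,  0.]), array([-0.,  0., -0.]), array([-0.,  0., -0.])]
place 0.04 0.65 [0.064 0.557 2.307 3.35  0.377 1.477] 0.0
place 0.04 0.75 [0.073 0.61  2.37  3.307 0.59  1.532] 0.0
place 0.06 0.65 [0.072 0.549 2.357 3.342 0.418 1.494] 0.0
place 0.06 0.75 [0.083 0.609 2.42  3.307 0.639 1.544] 0.0
place 0.1 0.65 [0.092 0.54  2.456 3.334 0.507 1.525] 0.0
place 0.1 0.75 [0.106 0.618 2.52  3.31  0.746 1.57 ] 0.0
pick 0.65 [-0.854  0.619  2.059  1.721  0.405  2.389] 0.0
pick 0.7 [-0.871  0.633  2.089  1.873  0.459  2.22 ] 0.0
pick 0.75 [-0.889  0.65   2.116  1.988  0.523  2.085] 0.0
above [-0.951  0.205  2.077  1.107  0.576  3.038] 5.7874197690000515e-15
36
[[ 0.51 -0.3   0.15]
 [ 0.51 -0.28  0.15]
 [ 0.51 -0.27  0.16]
 [ 0.51 -0.26  0.16]
 [ 0.51 -0.26  0.17]
 [ 0.51 -0.25  0.18]
 [ 0.51 -0.25  0.19]
 [ 0.51 -0.25  0.19]
 [ 0.5  -0.26  0.2 ]
 [ 0.5  -0.26  0.21]
 [ 0.49 -0.27  0.21]
 [ 0.47 -0.28  0.22]]
```

Run:
```python
from kin import *
q0=np.array(arm.state()['joint_pos'])
g,e=ikb(np.array([.5112,-.2953,.12]),tool(-.155,.72),[-.85,.6,2.12,1.88,.45,2.23]); print(g.round(3),e)
m=(q0+g)/2; m[1]-=.15
Q=path(q0,m); Q=Q+path(m,g)[1:]; print(len(Q)-1); rows(Q)
```

```text
[-0.879  0.458  2.06   1.484  0.454  2.652] 3.902153843411318e-11
36
[[[-0.032, -0.031, 0.176], [-0.25, 0.78, -0.15], 1], [[-0.068, -0.056, 0.353], [-0.51, 1.53, -0.35], 1], [[-0.106, -0.077, 0.523], [-0.78, 2.2, -0.59], 1], [[-0.147, -0.092, 0.694], [-1.06, 2.83, -0.87], 1], [[-0.19, -0.103, 0.866], [-1.35, 3.41, -1.19], 1]]
   end [ 0.531 -0.264  0.164] [-0.69  0.49  1.56  0.22  1.02 -1.34]
[[[-0.04, -0.004, 0.174], [0.22, 0.63, -0.23], 1], [[-0.079, -0.004, 0.348], [0.39, 1.24, -0.51], 1], [[-0.119, 0.002, 0.523], [0.53, 1.81, -0.81], 1], [[-0.159, 0.013, 0.699], [0.63, 2.36, -1.16], 1], [[-0.198, 0.029, 0.875], [0.69, 2.87, -1.54], 1]]
   end [ 0.548 -0.245  0.185] [-0.72  0.43  1.65  0.45  0.92 -0.63]
[[[-0.032, 0.019, 0.178], [0.42, 0.34, -0.31], 1], [[-0.062, 0.041, 0.356], [0.78, 0.69, -0.66], 1], [[-0.088, 0.066, 0.528], [1.08, 1.02, -1.02], 1], [[-0.111, 0.094, 0.7], [1.33, 1.35, -1.41], 1], [[-0.132, 0.126, 0.872], [1.53, 1.67, -1.82], 1]]
   end [ 0.561 -0.239  0.211] [-0.75  0.37  1.74  0.67  0.82  0.06]
[[[-0.015, 0.03, 0.174], [0.4, 0.11, -0.37], 1], [[-0.023, 0.053, 0
[... 785 characters left out ...]
0.87], 1]]
   end [ 0.543 -0.277  0.154] [-0.85  0.43  1.98  1.27  0.55  1.98]
[[[0.011, 0.013, 0.181], [0.82, 0.31, 0.13], 1], [[0.024, 0.025, 0.362], [1.68, 0.67, 0.23], 1], [[0.038, 0.037, 0.542], [2.57, 1.07, 0.32], 1], [[0.054, 0.048, 0.724], [3.48, 1.51, 0.38], 1], [[0.071, 0.06, 0.905], [4.41, 2.01, 0.41], 1]]
   end [ 0.512 -0.295  0.121] [-0.88  0.46  2.06  1.48  0.46  2.63]
[[[0.002, 0.001, 0.025], [0.14, -0.06, 0.01], 1], [[0.002, 0.001, 0.025], [0.14, -0.06, 0.01], 1], [[0.002, 0.001, 0.025], [0.14, -0.06, 0.01], 1], [[0.002, 0.001, 0.025], [0.14, -0.06, 0.01], 1], [[0.002, 0.001, 0.025], [0.14, -0.06, 0.01], 1]]
   end [ 0.511 -0.295  0.12 ] [-0.88  0.46  2.06  1.48  0.45  2.65]
```

Run:
```python
from h import *
for n in('scene','side','w2'):
    p=cloud(pickle.load(open(n+'.pkl','rb'))).reshape(-1,3)
    for y0 in np.arange(-.45,-.1,.05):
        m=(p[:,1]>y0)&(p[:,1]<y0+.05)&(p[:,2]>.06)&(p[:,2]<.5)&(p[:,0]>.53)&(p[:,0]<.9)
        print(n,round(y0,2),m.sum(),p[m,0].min().round(3) if m.sum() else '',p[m][p[m,0]<p[m,0].min()+.03,2].max().round(3) if m.sum() else '')
```

```text
scene -0.45 2361 0.54 0.265
scene -0.4 371 0.6 0.347
scene -0.35 223 0.628 0.309
scene -0.3 1926 0.638 0.308
scene -0.25 997 0.659 0.207
scene -0.2 789 0.609 0.085
scene -0.15 881 0.595 0.118
side -0.45 2195 0.538 0.261
side -0.4 1854 0.598 0.349
side -0.35 181 0.626 0.309
side -0.3 914 0.637 0.308
side -0.25 889 0.658 0.208
side -0.2 937 0.609 0.078
side -0.15 1115 0.593 0.118
w2 -0.45 468 0.541 0.202
w2 -0.4 375 0.634 0.102
w2 -0.35 0  
w2 -0.3 4 0.661 0.061
w2 -0.25 152 0.66 0.08
w2 -0.2 125 0.66 0.081
w2 -0.15 94 0.633 0.113
```

Run:
```python
from kin import *
q=np.array(arm.state()['joint_pos'])
q0,e0=ikb(np.array([.42,-.18,.22]),tool(-.155,0),q)
print(delta([.42,-.18,.22],tool(-.155,0)))
g,e=ikb(np.array([.43,-.20,.20]),tool(-.155,.72),[-.8,.45,2.12,1.88,.45,2.4]); print(q0.round(3),e0,g.round(3),e)
m=(q0+g)/2; m[1]-=.2
Q=path(q0,m,.18); Q=Q+path(m,g,.18)[1:]; print(len(Q)-1); rows(Q)
```

```text
(array([-0.0037, -0.0001, -0.0004]), array([10.87,  9.98, -6.77]))
[-0.573  0.247  1.749 -0.     1.146 -1.989] 1.0666955569158329e-15 [-0.885  0.102  2.27   1.201  0.491  2.964] 7.367090355772217e-14
35
[[[-0.025, -0.032, 0.181], [-0.13, 0.56, -0.25], 1], [[-0.054, -0.06, 0.362], [-0.27, 1.09, -0.54], 1], [[-0.088, -0.084, 0.544], [-0.43, 1.59, -0.86], 1], [[-0.125, -0.104, 0.726], [-0.6, 2.05, -1.2], 1], [[-0.167, -0.119, 0.908], [-0.78, 2.48, -1.58], 1]]
   end [ 0.432 -0.157  0.236] [-0.62  0.16  1.83  0.19  1.04 -1.21]
[[[-0.037, -0.008, 0.176], [0.18, 0.44, -0.31], 1], [[-0.074, -0.01, 0.353], [0.33, 0.87, -0.65], 1], [[-0.112, -0.008, 0.531], [0.45, 1.28, -1.01], 1], [[-0.151, 0.0, 0.708], [0.54, 1.67, -1.4], 1], [[-0.19, 0.013, 0.885], [0.61, 2.04, -1.81], 1]]
   end [ 0.443 -0.143  0.257] [-0.67  0.08  1.91  0.37  0.94 -0.47]
[[[-0.032, 0.016, 0.179], [0.33, 0.25, -0.37], 1], [[-0.063, 0.037, 0.358], [0.62, 0.51, -0.75], 1], [[-0.09, 0.062, 0.537], [0.87, 0.77, -1.16], 1], [[-0.115, 0.091, 0.717], [1.09, 1.03, -1.59], 1], [[-0.137, 0.125, 0.896], [1.26, 1.29, -2.04], 1]]
   e
[... 599 characters left out ...]
.29, 2.16, 1.87], 1]]
   end [ 0.457 -0.16   0.253] [-0.8   0.03  2.13  0.88  0.67  1.63]
[[[0.008, 0.01, 0.188], [0.36, 0.43, 0.31], 1], [[0.017, 0.019, 0.368], [0.72, 0.88, 0.6], 1], [[0.026, 0.027, 0.548], [1.09, 1.37, 0.86], 1], [[0.035, 0.036, 0.728], [1.47, 1.91, 1.11], 1], [[0.046, 0.045, 0.909], [1.85, 2.48, 1.34], 1]]
   end [ 0.448 -0.18   0.227] [-0.84  0.07  2.2   1.04  0.58  2.32]
[[[0.011, 0.007, 0.181], [0.71, 0.09, 0.22], 1], [[0.024, 0.014, 0.362], [1.46, 0.2, 0.43], 1], [[0.037, 0.021, 0.543], [2.24, 0.34, 0.62], 1], [[0.052, 0.026, 0.725], [3.04, 0.52, 0.78], 1], [[0.063, 0.03, 0.857], [3.65, 0.66, 0.89], 1]]
   end [ 0.43 -0.2   0.2 ] [-0.88  0.1   2.27  1.2   0.49  2.96]
```

{"op": "drive_tool", "data": {"rows": [[[0,0,0],[2.7,2.5,-1.7],1],[[0,0,0],[5.4,5,-3.4],1],[[0,0,0],[8.2,7.5,-5.1],1],[[-0.004,0,0],[10.87,10,-6.8],1],[[-0.004,0,0],[10.87,10,-6.8],1]]}}

```text
t: 6.6
ee_pos: [0.4185, -0.1781, 0.2204]
ee_rot: [3.139, 0.003, 2.988]
contact_force: [-0.6, -0.8, 0.7]
grip_width: 0.0851
gripper_force: 0.0
```

{"op": "drive_tool", "data": {"rows": [[[-0.025,-0.032,0.181],[-0.13,0.56,-0.25],1],[[-0.054,-0.06,0.362],[-0.27,1.09,-0.54],1],[[-0.088,-0.084,0.544],[-0.43,1.59,-0.86],1],[[-0.125,-0.104,0.726],[-0.6,2.05,-1.2],1],[[-0.167,-0.119,0.908],[-0.78,2.48,-1.58],1]]}}

```text
t: 7.22
ee_pos: [0.4311, -0.1567, 0.2345]
ee_rot: [2.942, 0.03, 2.066]
contact_force: [-1.1, -0.2, -0.1]
grip_width: 0.0853
gripper_force: 0.0
```

{"op": "drive_tool", "data": {"rows": [[[-0.037,-0.008,0.176],[0.18,0.44,-0.31],1],[[-0.074,-0.01,0.353],[0.33,0.87,-0.65],1],[[-0.112,-0.008,0.531],[0.45,1.28,-1.01],1],[[-0.151,0,0.708],[0.54,1.67,-1.4],1],[[-0.19,0.013,0.885],[0.61,2.04,-1.81],1]]}}

```text
t: 7.85
ee_pos: [0.4422, -0.1429, 0.2562]
ee_rot: [2.827, -0.224, 1.212]
contact_force: [0.1, 0.8, -0.3]
grip_width: 0.0857
gripper_force: 0.0
```

{"op": "drive_tool", "data": {"rows": [[[-0.032,0.016,0.179],[0.33,0.25,-0.37],1],[[-0.063,0.037,0.358],[0.62,0.51,-0.75],1],[[-0.09,0.062,0.537],[0.87,0.77,-1.16],1],[[-0.115,0.091,0.717],[1.09,1.03,-1.59],1],[[-0.137,0.125,0.896],[1.26,1.29,-2.04],1]]}}

```text
t: 8.48
ee_pos: [0.4502, -0.1384, 0.2819]
ee_rot: [3.056, -0.55, 0.291]
contact_force: [-0.2, 1.1, -0.2]
grip_width: 0.0852
gripper_force: 0.0
```

Run:
```python
from kin import *
s=arm.state(); q=np.array(s['joint_pos']); print(q.round(2),(fk(q)[0]-s['ee_pos']).round(4),(R.from_euler('xyz',s['ee_rot']).inv()*fk(q)[1]).magnitude())
```

```text
[-0.72 -0.    1.99  0.56  0.84  0.27] [-0.  0. -0.] 1.639991977526601e-16
```

Run:
```python
from kin import *
q0=np.array(arm.state()['joint_pos'])
g,e=ikb(np.array([.500,-.2935,.11]),tool(-.155,.72),[-.85,.6,2.12,1.88,.45,2.23]); print(g.round(3),e)
g2,e=ikb(np.array([.5112,-.2953,.04]),tool(-.155,.72),g); print(g2.round(3),e)
m=(q0+g)/2; m[1]-=.1
Q=path(q0,m,.18); Q=Q+path(m,g,.18)[1:]; print(len(Q)-1); rows(Q)
```

```text
[-0.897  0.469  2.092  1.557  0.462  2.553] 8.377755158130897e-14
[-0.879  0.639  2.1    1.923  0.484  2.162] 7.66409941090235e-15
20
[[[0.002, 0.032, 0.179], [0.56, 0.51, 0.57], 1], [[0.006, 0.064, 0.36], [1.07, 1.09, 1.11], 1], [[0.014, 0.094, 0.541], [1.52, 1.76, 1.62], 1], [[0.023, 0.123, 0.72], [1.9, 2.47, 2.08], 1], [[0.034, 0.151, 0.899], [2.2, 3.25, 2.53], 1]]
   end [ 0.489 -0.163  0.274] [-0.77  0.07  2.02  0.83  0.74  0.9 ]
[[[0.012, 0.025, 0.18], [0.75, 0.39, 0.48], 1], [[0.025, 0.049, 0.361], [1.49, 0.87, 0.92], 1], [[0.039, 0.071, 0.543], [2.22, 1.44, 1.34], 1], [[0.055, 0.093, 0.721], [2.91, 2.1, 1.72], 1], [[0.059, 0.098, 0.764], [3.08, 2.27, 1.81], 1]]
   end [ 0.51  -0.198  0.265] [-0.81  0.13  2.04  1.06  0.65  1.41]
[[[0.002, 0.008, 0.181], [0.9, 0.81, 1.13], 1], [[0.004, 0.017, 0.363], [1.8, 1.74, 2.23], 1], [[0.005, 0.027, 0.545], [2.69, 2.77, 3.31], 1], [[0.006, 0.04, 0.727], [3.57, 3.92, 4.36], 1], [[0.007, 0.054, 0.91], [4.42, 5.19, 5.38], 1]]
   end [ 0.518 -0.248  0.195] [-0.85  0.3   2.07  1.31  0.56  1.98]
[[[0.004, 0.016, 0.183], [1.54, 0.23, 1.05], 1], [[0.009, 0.034, 0.366], [3.15, 0.56, 2.07], 1], [[0.016, 0.053, 0.549], [4.8, 1.0, 3.05], 1], [[0.026, 0.074, 0.732], [6.5, 1.55, 3.98], 1], [[0.038, 0.097, 0.91], [8.19, 2.2, 4.85], 1]]
   end [ 0.5   -0.293  0.11 ] [-0.9   0.47  2.09  1.56  0.46  2.55]
```

Extents are clear (x ≤ 0.52), so I run it.

{"op": "drive_tool", "data": {"rows": [[[0.002,0.032,0.179],[0.56,0.51,0.57],1],[[0.006,0.064,0.36],[1.07,1.09,1.11],1],[[0.014,0.094,0.541],[1.52,1.76,1.62],1],[[0.023,0.123,0.72],[1.9,2.47,2.08],1],[[0.034,0.151,0.899],[2.2,3.25,2.53],1]]}}

```text
t: 9.1
ee_pos: [0.4896, -0.1628, 0.274]
ee_rot: [-2.618, -0.495, -0.773]
contact_force: [0.2, 0.3, 0.4]
grip_width: 0.0855
gripper_force: 0.0
```

{"op": "drive_tool", "data": {"rows": [[[0.012,0.025,0.18],[0.75,0.39,0.48],1],[[0.025,0.049,0.361],[1.49,0.87,0.92],1],[[0.039,0.071,0.543],[2.22,1.44,1.34],1],[[0.055,0.093,0.721],[2.91,2.1,1.72],1],[[0.059,0.098,0.764],[3.08,2.27,1.81],1]]}}

```text
t: 9.72
ee_pos: [0.5105, -0.1981, 0.2646]
ee_rot: [-2.347, -0.09, -1.459]
contact_force: [0.1, -0.1, 0.7]
grip_width: 0.0857
gripper_force: 0.0
```

{"op": "drive_tool", "data": {"rows": [[[0.002,0.008,0.181],[0.9,0.81,1.13],1],[[0.004,0.017,0.363],[1.8,1.74,2.23],1],[[0.005,0.027,0.545],[2.69,2.77,3.31],1],[[0.006,0.04,0.727],[3.57,3.92,4.36],1],[[0.007,0.054,0.91],[4.42,5.19,5.38],1]]}}

```text
t: 10.35
ee_pos: [0.5184, -0.248, 0.1944]
ee_rot: [-2.499, 0.496, -2.186]
contact_force: [0.5, -0.0, 0.4]
grip_width: 0.0856
gripper_force: 0.0
```

{"op": "drive_tool", "data": {"rows": [[[0.004,0.016,0.183],[1.54,0.23,1.05],1],[[0.009,0.034,0.366],[3.15,0.56,2.07],1],[[0.016,0.053,0.549],[4.8,1,3.05],1],[[0.026,0.074,0.732],[6.5,1.55,3.98],1],[[0.038,0.097,0.91],[8.19,2.2,4.85],1]]}}

```text
t: 10.98
ee_pos: [0.5005, -0.2935, 0.1096]
ee_rot: [-3.14, 0.719, 2.99]
contact_force: [0.1, -0.6, 0.2]
grip_width: 0.0857
gripper_force: 0.0
```

Run:
```python
from h import *
s=arm.state(); print(s['joint_pos'].round(2),s['joint_velocities'].round(2),delta([.5112,-.2953,.07],tool(-.155,.72)),delta([.5112,-.2953,.04],tool(-.155,.72)))
```

```text
[-0.9   0.47  2.09  1.55  0.46  2.55] [-0.06  0.26  0.04  0.38 -0.16  0.89] (array([ 0.0007, -0.0013,  0.0028]), array([ 1.79, -0.01,  3.7 ])) (array([ 0.0007, -0.0013,  0.0028]), array([ 3.76, -0.01,  5.95]))
```

{"op": "drive_tool", "data": {"rows": [[[0,0,0],[0.9,0,1.9],1],[[0,-0.001,0],[1.8,0,3.7],1],[[0,-0.001,0.002],[2.8,0,4.8],1],[[0,-0.001,0.002],[3.76,0,5.95],1],[[0,-0.001,0.002],[3.76,0,5.95],1]]}}

```text
t: 11.6
ee_pos: [0.5111, -0.2945, 0.0396]
ee_rot: [-3.14, 0.719, 2.993]
contact_force: [-0.9, 0.1, 0.3]
grip_width: 0.0855
gripper_force: 0.0
```

{"op": "drive_tool", "data": {"rows": [[[0,0,0],[0,0,0],0.5],[[0,0,0],[0,0,0],0.2],[[0,0,0],[0,0,0],0.1],[[0,0,0],[0,0,0],0.1],[[0,0,0],[0,0,0],0.1]], "force": 60}}

```text
t: 12.22
ee_pos: [0.5115, -0.2952, 0.0415]
ee_rot: [-3.138, 0.722, 2.992]
contact_force: [-3.1, -1.1, 6.7]
grip_width: 0.0231
gripper_force: 59.8
```

Run:
```python
from kin import *
s=arm.state(); q=np.array(s['joint_pos']); print(s)
p0,r0=pose()
xs=np.array([.9981,-.0618]);ys=np.array([.0618,.9981]);O=np.array([.5392,.0836])
for nm,p,rot in [('lift',[.5112-.03,-.2953,.09],r0),('mid',[.43,-.12,.09],tool(-.1,.72)),('pre',np.r_[O-.085*xs-.008*ys,.075],tool(-.062,.72))]:
    q,e=ikb(np.array(p),rot,q); print(nm,np.round(p,3),q.round(2),e.round(4),delta(p,rot))
```

```text
{'t': 12.225, 'joint_pos': array([-0.87874185,  0.63642664,  2.10001826,  1.91929168,  0.48447004,
        2.16223559]), 'joint_velocities': array([ 2.12527678e-05,  1.75743437e-03,  4.86189873e-04,  1.32596255e-03,
        6.72570786e-04, -1.85235731e-03]), 'tau': array([ 1.61944348e+00, -3.99351060e+01, -8.87701303e+00,  4.20424417e-01,
        2.43637539e+00, -2.80128879e-02]), 'ee_pos': array([ 0.51147501, -0.29517441,  0.04152576]), 'ee_rot': array([-3.13830081,  0.72182814,  2.99195881]), 'contact_force': array([-3.12985548, -1.14747628,  6.65042803]), 'wrist_torque': array([-0.16189063,  0.13033155, -0.22354925]), 'gripper_force': 59.80591356754303, 'grip_width': 0.023115654934498384}
lift [ 0.481 -0.295  0.09 ] [-0.94  0.5   2.14  1.68  0.49  2.37] 0.0 (array([0., 0., 0.]), array([-0.96, -0.48, -5.61]))
mid [ 0.43 -0.12  0.09] [-0.7   0.39  2.49  2.3   0.53  1.86] 0.0 (array([-0.0361,  0.0018, -0.0373]), array([  4.8 ,  16.07, -10.74]))
pre [0.454 0.081 0.075] [0.06 0.46 2.45 3.32 0.49 1.51] 0.0 (array([-0.0611,  0.0017, -0.0658]), array([  6.27,  36.29, -10.1 ]))
```

{"op": "drive_tool", "data": {"rows": [[[0,0,0],[-0.8,0,-0.9],0.1],[[0,0,0],[-2,0,-2.3],0.1],[[0,0,0],[-3.3,0,-3.8],0.1],[[0,0,0],[-2.2,-0.2,-4.7],0.1],[[0,0,0],[-1,-0.4,-5.6],0.1]]}}

```text
t: 12.85
ee_pos: [0.4808, -0.2933, 0.0889]
ee_rot: [-3.139, 0.719, 2.993]
contact_force: [-0.8, -0.8, -4.6]
grip_width: 0.0233
gripper_force: 59.4
```

Run:
```python
from h import *
print(delta([.43,-.12,.09],tool(-.1,.72)),arm.state()['joint_pos'].round(2))
c=snap('wrist'); cv2.imwrite('pics/w4.png',c['img'])
```

```text
(array([-0.0342, -0.0013, -0.0366]), array([ 5.64, 16.38, -5.12])) [-0.94  0.5   2.14  1.68  0.49  2.37]
```

View pics/w4.png

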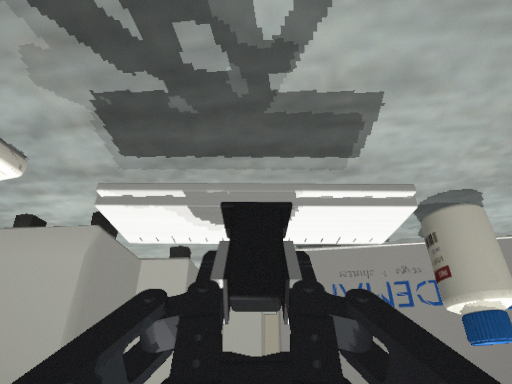

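The bar is held level in the gripper: its stepped edge runs at v≈185–205 over u≈97–415, with the grip between the pads. The bottle at (465,250) is clear. I carry it to the front of the stand.

{"op": "drive_tool", "data": {"rows": [[[-0.007,0,-0.007],[1.1,3.3,-1],0.1],[[-0.014,0,-0.014],[2.2,6.6,-2],0.1],[[-0.021,0,-0.021],[3.4,9.9,-3],0.1],[[-0.028,0,-0.028],[4.5,13.2,-4],0.1],[[-0.034,-0.001,-0.037],[5.6,16.4,-5.1],0.1]]}}

```text
t: 13.52
ee_pos: [0.4306, -0.1192, 0.09]
ee_rot: [-3.141, 0.719, 3.041]
contact_force: [0.8, 0.4, -3.4]
grip_width: 0.0231
gripper_force: 59.9
```

Run:
```python
from h import *
xs=np.array([.9981,-.0618]);ys=np.array([.0618,.9981]);O=np.array([.5392,.0836])
print(arm.state()['joint_pos'].round(2),delta(np.r_[O-.10*xs-.008*ys,.075],tool(-.062,.72)))
```

```text
[-0.7   0.39  2.49  2.3   0.52  1.86] (array([-0.0255, -0.0005, -0.0289]), array([ 1.88, 20.08,  0.35]))
```

{"op": "drive_tool", "data": {"rows": [[[-0.006,0,-0.007],[0.4,5,0.1],0.1],[[-0.012,0,-0.014],[0.9,10,0.2],0.1],[[-0.018,0,-0.021],[1.4,15,0.3],0.1],[[-0.0255,0,-0.029],[1.9,20,0.35],0.1],[[-0.0255,0,-0.029],[1.9,20,0.35],0.1]]}}

```text
t: 14.15
ee_pos: [0.4384, 0.0853, 0.0745]
ee_rot: [3.142, 0.719, 3.09]
contact_force: [0.6, -0.6, -4.1]
grip_width: 0.0231
gripper_force: 60.4
```

{"op": "drive_tool", "data": {"rows": [[[0,0,0],[0,0,0],0.1],[[0,0,0],[0,0,0],0.1],[[0,0,0],[0,0,0],0.1],[[0,0,0],[0,0,0],0.1],[[0,0,0],[0,0,0],0.1]]}}

```text
t: 14.78
ee_pos: [0.4397, 0.0791, 0.0753]
ee_rot: [-3.141, 0.721, 3.078]
contact_force: [-1.2, -0.4, -4.2]
grip_width: 0.0231
gripper_force: 60.4
```

```bash
cat > bar.py <<'E'
from h import *
np.set_printoptions(precision=4,suppress=True)
def look(f):
    s=arm.state(); c=snap('wrist'); pickle.dump(c,open(f+'.pkl','wb')); cv2.imwrite(f'pics/{f}.png',c['img'])
    print('q',s['joint_pos'].round(2),'tcp',s['ee_pos'],s['ee_rot'],'F',s['contact_force'])
    return c,np.array(s['ee_pos'])
E
python3 - <<'E'
from bar import *
c,t=look('w5'); P=cloud(c)
for v in range(150,262,4): print(v,[tuple((P[v,u]*1000).round().astype(int).tolist()) for u in (130,190,330,390)])
E
```

```text
q [0.06 0.45 2.49 3.31 0.53 1.52] tcp [0.4397 0.0791 0.0753] [-3.1411  0.7213  3.0783] F [-1.1948 -0.367  -4.1656]
150 [(437, 6, 0), (438, 42, 1), (444, 125, 1), (447, 161, 0)]
154 [(441, 4, 0), (443, 41, 0), (448, 125, 1), (452, 162, -1)]
158 [(444, 3, 1), (447, 40, 0), (453, 126, 0), (455, 163, 0)]
162 [(448, 1, 0), (451, 39, 1), (457, 126, 0), (460, 165, 0)]
166 [(452, 0, 1), (455, 38, 1), (460, 127, 1), (463, 165, 1)]
170 [(457, -3, 0), (459, 37, 1), (466, 128, 0), (468, 167, 0)]
174 [(462, -5, 0), (464, 36, 1), (469, 128, 1), (472, 168, 1)]
178 [(466, -6, 0), (469, 34, 0), (475, 129, 1), (477, 170, 1)]
182 [(470, -8, 1), (473, 33, 1), (480, 130, 0), (482, 171, 1)]
186 [(419, 21, 37), (421, 50, 37), (426, 118, 37), (428, 147, 36)]
190 [(297, 90, 115), (421, 50, 39), (427, 117, 38), (429, 147, 38)]
194 [(423, 20, 39), (425, 50, 39), (428, 117, 40), (429, 147, 40)]
198 [(426, 19, 40), (428, 49, 40), (433, 118, 39), (434, 148, 40)]
202 [(425, 20, 42), (429, 49, 42), (432, 118, 42), (434, 148, 42)]
206 [(427, 19, 44), (429, 49, 44), (433, 118, 44), (434, 147, 44)]
210 [(430, 18, 44), (432, 48, 44), (435, 118, 45), (437, 148, 45)]
214 [(434, 17, 45), (436, 47, 45), (440, 119, 45), (442, 150, 45)]
218 [(438, 15, 45), (441, 46, 44), (445, 119, 45), (448, 151, 45)]
222 [(445, 12, 44), (446, 45, 44), (450, 120, 45), (453, 153, 44)]
226 [(449, 10, 44), (451, 44, 44), (455, 121, 45), (459, 155, 44)]
230 [(455, 7, 44), (456, 42, 44), (460, 121, 45), (463, 156, 45)]
234 [(462, 4, 44), (461, 41, 45), (466, 122, 45), (470, 158, 44)]
238 [(466, 3, 44), (468, 39, 44), (297, 90, 115), (520, 177, 27)]
242 [(473, 0, 44), (474, 38, 44), (479, 124, 45), (520, 177, 30)]
246 [(593, -61, 0), (535, 20, 24), (543, 136, 23), (609, 210, 1)]
250 [(605, -66, 0), (536, 20, 27), (542, 135, 27), (620, 214, 1)]
254 [(618, -72, 0), (535, 21, 30), (543, 135, 30), (635, 218, 1)]
258 [(629, -76, 0), (534, 21, 34), (542, 134, 34), (649, 223, 1)]
```

View pics/w5.png

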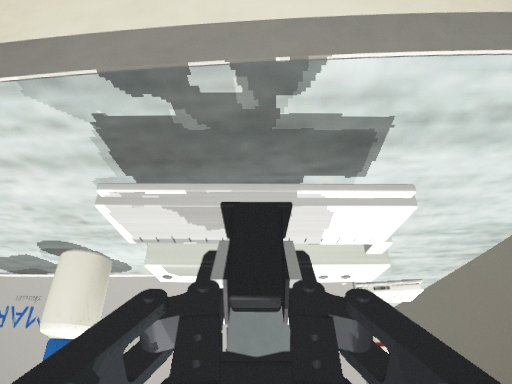

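The bar hovers in front of the block (visible behind it at v≈246–280) with the lug at (380,248), and the bottle is away to the left. I measure bar and stand in this same view.

```bash
cat >> bar.py <<'E'
def barfit(c,z,t):
    p=cloud(c).reshape(-1,3); n=(abs(p[:,0]-t[0])<.12)&(abs(p[:,1]-t[1])<.12)
    m=n&(abs(p[:,2]-z)<.0025); r=cv2.minAreaRect(p[m][:,:2].astype(np.float32)); b=cv2.boxPoints(r); return r,b,m.sum()
E
python3 - <<'E'
from bar import *
import stand
c=pickle.load(open('w5.pkl','rb')); t=np.array([.4397,.0791])
r,b,n=barfit(c,.0445,t); print(r,n); print(b)
p=cloud(c).reshape(-1,3)
yaw=-.062; x=np.array([np.cos(yaw),np.sin(yaw)]); y=np.array([-x[1],x[0]]); M=np.c_[x,y]; O=np.array([.5392,.0836])
q=(p[:,:2]-O)@M
print('bar corners stand mm',(b-O)@M*1000)
f=(abs(q[:,0])<.008)&(abs(q[:,1])<.075)&(p[:,2]>.008)&(p[:,2]<.034)
k=np.polyfit(q[f,1],q[f,0],1); print('face fit slope,off(mm)',k[0],k[1]*1000,f.sum())
l=(q[:,0]<-.005)&(q[:,0]>-.028)&(q[:,1]>.07)&(q[:,1]<.11)&(p[:,2]>.006)&(p[:,2]<.034)
print('lug y',np.percentile(q[l,1]*1000,[1,10,50,90,99]),'x',q[l,0].min(),l.sum())
tf=(abs(p[:,2]-.04)<.003)&(q[:,0]>.01)&(q[:,0]<.04)&(abs(q[:,1])<.13); print('block y',q[tf,1].min(),q[tf,1].max(),tf.sum())
E
```

```text
((0.4517287611961365, 0.08019835501909256), (0.16040582954883575, 0.05673053488135338), 85.88179779052734) 9727
[[ 0.4177  0.0022]
 [ 0.4743 -0.0018]
 [ 0.4858  0.1582]
 [ 0.4292  0.1622]]
bar corners stand mm [[-116.2484  -88.7337]
 [ -59.5206  -89.294 ]
 [ -57.9364   71.104 ]
 [-114.6642   71.6643]]
face fit slope,off(mm) -0.0012742773128386464 -0.12060411277013021 1334
lug y [79.5116 79.9672 86.979  92.2256 93.4627] x -0.02540895835216725 214
block y -0.09944229176503333 0.09991543301104898 1064
```

```bash
cat > w2t.py <<'E'
from h import *
import sys
# stand-frame shift (mm x',y',z) and world-z turn -> tool rows
a=np.array(sys.argv[1:5],float); yaw=-.063
p,r=pose(); d=R.from_euler('z',yaw).apply(a[:3]/10)
print('turn',r.inv().apply([0,0,a[3]]).round(4),'shift cm',r.inv().apply(d).round(3))
E
python3 w2t.py 0 7.5 -31 .009; python3 w2t.py 50 7.5 -31 .009;  python3 w2t.py 1 0 0 0; python3 w2t.py 0 1 0 0; python3 w2t.py 0 0 1 0
```

```text
turn [-0.0059 -0.     -0.0068] shift cm [2.047 0.751 2.328]
turn [-0.0059 -0.     -0.0068] shift cm [-1.708  0.752  5.629]
turn [0. 0. 0.] shift cm [-0.075  0.     0.066]
turn [0. 0. 0.] shift cm [-0.   0.1 -0. ]
turn [0. 0. 0.] shift cm [-0.066 -0.    -0.075]
```

{"op": "drive_tool", "data": {"rows": [[[-0.003,0,-0.003],[0.7,0.25,0.8],0.1],[[-0.006,0,-0.007],[1.4,0.5,1.6],0.1],[[-0.006,0,-0.007],[2.05,0.75,2.33],0.1],[[-0.006,0,-0.007],[2.05,0.75,2.33],0.1],[[-0.006,0,-0.007],[2.05,0.75,2.33],0.1]]}}

```text
t: 15.45
ee_pos: [0.4402, 0.0872, 0.0444]
ee_rot: [-3.141, 0.722, 3.089]
contact_force: [0.9, 0.3, -3.1]
grip_width: 0.0234
gripper_force: 60.4
```

{"op": "drive_tool", "data": {"rows": [[[0,0,0],[-0.75,0,0.66],0.1],[[0,0,0],[-1.5,0,1.32],0.1],[[0,0,0],[-2.25,0,1.98],0.1],[[0,0,0],[-3,0,2.64],0.1],[[0,0,0],[-3.75,0,3.3],0.1]]}}

```text
t: 16.08
ee_pos: [0.4907, 0.0845, 0.0442]
ee_rot: [-3.141, 0.721, 3.089]
contact_force: [-0.5, 0.3, -4.2]
grip_width: 0.0231
gripper_force: 60.5
```

{"op": "drive_tool", "data": {"rows": [[[0,0,0],[0,0,0],0.1],[[0,0,0],[0,0,0],0.1],[[0,0,0],[0,0,0],0.1],[[0,0,0],[0,0,0],0.1],[[0,0,0],[0,0,0],0.1]]}}

```text
t: 16.7
ee_pos: [0.4898, 0.0846, 0.0442]
ee_rot: [-3.141, 0.721, 3.089]
contact_force: [-1.4, -0.0, -3.6]
grip_width: 0.0234
gripper_force: 60.4
```

```bash
cat >> bar.py <<'E'
def report(f,z):
    c,t=look(f); r,b,n=barfit(c,z,t); yaw=-.063; x=np.array([np.cos(yaw),np.sin(yaw)]); y=np.array([-x[1],x[0]]); M=np.c_[x,y]; O=np.array([.5392,.0836])
    p=cloud(c).reshape(-1,3); q=(p[:,:2]-O)@M
    print(r,n); print('corners mm',(b-O)@M*1000)
    f=(abs(q[:,0])<.008)&(abs(q[:,1])<.075)&(p[:,2]>.016)&(p[:,2]<.036); k=np.polyfit(q[f,1],q[f,0],1) if f.sum()>50 else None; print('face',k,f.sum())
    l=(q[:,0]<-.005)&(q[:,0]>-.028)&(q[:,1]>.07)&(q[:,1]<.11)&(p[:,2]>.018)&(p[:,2]<.034); print('lug y',np.percentile(q[l,1]*1000,[1,10,50,90]) if l.sum() else 0,l.sum())
    print('tcp stand',(t[:2]-O)@M*1000)
    b=(abs(q[:,0]+.045)<.014)&(abs(q[:,1])<.07)&(abs(p[:,2]-z)<.006); print('top z',np.median(p[b,2]),np.polyfit(q[b,1],p[b,2],1),np.polyfit(q[b,0],p[b,2],1))
E
python3 -c "
from bar import *
report('w6',.0135)"; python3 w2t.py 0 0 -3 0
```

```text
q [0.06 0.58 2.38 3.29 0.54 1.53] tcp [0.4898 0.0846 0.0442] [-3.1409  0.7211  3.0891] F [-1.4116 -0.0011 -3.5538]
((0.5071471333503723, 0.08281494677066803), (0.19291074573993683, 0.067756287753582), 86.36229705810547) 11344
corners mm [[-65.8652 -99.2403]
 [  1.891  -99.2734]
 [  1.9855  93.6373]
 [-65.7707  93.6705]]
face [-0.0016 -0.0002] 3740
lug y [79.3742 79.8962 83.6872 90.919 ] 958
tcp stand [-49.3456  -2.1199]
top z 0.013459445857464059 [0.0052 0.0133] [0.0423 0.0153]
turn [0. 0. 0.] shift cm [0.198 0.    0.225]
```

```bash
cat >> bar.py <<'E'
def ends(f):
    c=pickle.load(open(f+'.pkl','rb')); yaw=-.063; x=np.array([np.cos(yaw),np.sin(yaw)]); y=np.array([-x[1],x[0]]); M=np.c_[x,y]; O=np.array([.5392,.0836])
    p=cloud(c).reshape(-1,3); q=(p[:,:2]-O)@M*1000
    for a in range(-66,6,6):
        m=(q[:,0]>a)&(q[:,0]<a+6)&(p[:,2]>.006)&(p[:,2]<.018)&(abs(q[:,1])<110)
        if m.sum()>20: print(a,m.sum(),np.sort(q[m,1])[[0,3]],np.sort(q[m,1])[[-4,-1]],np.median(p[m,2]))
    for a in range(-70,71,20):
        m=(abs(q[:,1]-a)<4)&(p[:,2]>.010)&(p[:,2]<.0165)&(q[:,0]<-4+0*a)&(q[:,0]>-80)
        if m.sum()>5: print('y',a,'x range',q[m,0].min(),q[m,0].max())
E
python3 -c "
from bar import *
ends('w6')"
```

```text
-66 4003 [-78.8593 -78.2467] [78.6828 79.1001] 0.008500104750838344
-60 3538 [-80.1576 -79.9845] [79.2102 79.6728] 0.012200553713626307
-54 1311 [-80.2623 -79.8847] [78.5995 79.3013] 0.013478066034214933
-48 1180 [-80.3381 -79.7134] [78.6486 78.9199] 0.013459652906620587
-42 1068 [-80.1991 -79.6553] [78.2202 78.5258] 0.013464800516143578
-36 971 [-80.4539 -79.5587] [78.5792 79.3348] 0.013444804969189733
-30 1138 [-80.0011 -79.2066] [92.7536 93.2244] 0.013417760670090949
-24 927 [-79.9083 -79.2178] [93.7079 93.7677] 0.013422612118023258
-18 734 [-79.6592 -78.8601] [80.3712 80.5065] 0.01339201059139853
-12 220 [-79.5123 -78.5213] [80.3666 80.4653] 0.01326745797178152
-6 1454 [-99.2637 -98.4691] [80.2911 80.785 ] 0.013433447590149958
0 984 [-100.1649  -99.273 ] [79.7354 80.4077] 0.0131523476221218
y -70 x range -60.68752653534379 -9.45806893635224
y -50 x range -60.69528522396573 -9.494014796097426
y -30 x range -61.23870761737435 -9.964196033553154
y -10 x range -65.81882613527787 -50.98054300088007
y 10 x range -65.81189594600706 -39.92292461790492
y 30 x range -61.0055430992911 -11.019315359801421
y 50 x range -61.05790581478441 -11.117479220641902
y 70 x range -61.44921295715229 -9.852682852746764
```

{"op": "drive_tool", "data": {"rows": [[[0,0,0],[0.1,-0.03,0.11],0.1],[[0,0,0],[0.2,-0.03,0.23],0.1],[[0,0,0],[0.21,-0.03,0.24],0.1],[[0,0,0],[0.21,-0.03,0.24],0.1],[[0,0,0],[0.21,-0.03,0.24],0.1]]}}

```text
t: 17.38
ee_pos: [0.49, 0.0843, 0.0415]
ee_rot: [-3.141, 0.722, 3.089]
contact_force: [-3.8, 0.8, 5.8]
grip_width: 0.0235
gripper_force: 61.6
```

{"op": "drive_tool", "data": {"rows": [[[0,0,0],[-0.15,0,0.13],0.1],[[0,0,0],[-0.3,0,0.26],0.1],[[0,0,0],[-0.45,0,0.4],0.1],[[0,0,0],[-0.52,0,0.46],0.1],[[0,0,0],[-0.52,0,0.46],0.1]]}}

```text
t: 18.0
ee_pos: [0.4964, 0.084, 0.0415]
ee_rot: [-3.141, 0.722, 3.09]
contact_force: [-6.8, 1.0, 8.3]
grip_width: 0.023
gripper_force: 62.5
```

```bash
python3 -c "
from bar import *
report('w7',.0105);ends('w7')" | grep -v corners
```

```text
q [0.06 0.59 2.36 3.29 0.53 1.53] tcp [0.4964 0.084  0.0415] [-3.1407  0.7219  3.0895] F [-6.8289  1.0119  8.2715]
((0.5104101896286011, 0.0826541930437088), (0.19335365295410156, 0.06079233065247536), 86.3989486694336) 11194
 [  1.7375 -99.4288]
 [  1.7085  93.9249]
 [-59.0838  93.9158]]
face [-0.0014 -0.0002] 4134
lug y [79.2675 79.7105 83.3235 91.2068] 1045
tcp stand [-42.7596  -2.3121]
top z 0.010479938125015714 [0.0025 0.0093] [0.1572 0.0171]
-60 1448 [-77.6899 -76.0559] [76.428  77.7529] 0.012001466514832686
-54 3563 [-80.3679 -80.1673] [79.0677 79.4934] 0.009565704546140974
-48 1329 [-81.1764 -80.0416] [78.827 79.149] 0.01086232235395658
-42 1218 [-80.7754 -80.2819] [78.7703 78.8617] 0.010825215742745295
-36 1068 [-80.809 -80.002] [78.4005 79.0629] 0.010805240300131996
-30 1289 [-80.3063 -79.5185] [93.2337 93.4038] 0.010803100389828416
-24 1072 [-79.9099 -79.488 ] [93.6125 93.9212] 0.010825820250209506
-18 869 [-80.2794 -79.7136] [80.6921 80.8242] 0.01077892409350023
-12 764 [-80.724  -79.3981] [80.5185 80.6708] 0.010781695925557847
-6 1882 [-98.5619 -98.0992] [80.5689 80.8322] 0.012997616885390917
0 1052 [-99.5048 -99.1234] [79.6668 80.3523] 0.01293505157877392
y -70 x range -53.50146041408631 -4.042038467442122
y -50 x range -53.5142924642017 -4.005060574550875
y -30 x range -53.8564249127316 -4.088720156513121
y -10 x range -59.22390175405897 -49.11295805271212
y 10 x range -59.11542990149822 -31.805800381546096
y 30 x range -54.22602035497551 -4.14856659472763
y 50 x range -54.39409519443901 -4.200674132639274
y 70 x range -54.390890907663035 -4.55002910355351
```

{"op": "drive_tool", "data": {"rows": [[[0,0,0],[-0.05,0,0.04],0.1],[[0,0,0],[-0.1,0,0.09],0.1],[[0,0,0],[-0.15,0,0.13],0.1],[[0,0,0],[-0.15,0,0.13],0.1],[[0,0,0],[-0.15,0,0.13],0.1]]}}

```text
t: 18.68
ee_pos: [0.4984, 0.0839, 0.0415]
ee_rot: [-3.141, 0.722, 3.09]
contact_force: [-6.8, 0.3, 7.9]
grip_width: 0.0234
gripper_force: 62.3
```

{"op": "drive_tool", "data": {"rows": [[[0,0,0],[-0.01,0,0.01],0.1],[[0,0,0],[-0.02,0,0.02],0.1],[[0,0,0],[-0.04,0,0.035],0.1],[[0,0,0],[-0.04,0,0.035],0.1],[[0,0,0],[-0.04,0,0.035],0.1]]}}

```text
t: 19.3
ee_pos: [0.4984, 0.0839, 0.0415]
ee_rot: [-3.141, 0.721, 3.09]
contact_force: [-11.1, 1.2, 11.7]
grip_width: 0.0233
gripper_force: 62.9
```

{"op": "drive_tool", "data": {"rows": [[[0,0,0],[-0.02,0,0.02],0.1],[[0,0,0],[-0.04,0,0.035],0.1],[[0,0,0],[-0.06,0,0.05],0.1],[[0,0,0],[-0.06,0,0.05],0.1],[[0,0,0],[-0.06,0,0.05],0.1]]}}

```text
t: 19.92
ee_pos: [0.4991, 0.0839, 0.0415]
ee_rot: [-3.141, 0.721, 3.089]
contact_force: [-11.6, 1.0, 10.5]
grip_width: 0.0232
gripper_force: 63.3
```

```bash
python3 -c "
from bar import *
report('w8',.0105);ends('w8')" | grep -v corners
```

```text
q [0.06 0.59 2.36 3.29 0.52 1.53] tcp [0.4991 0.0839 0.0415] [-3.1408  0.7212  3.0895] F [-11.6233   0.9575  10.53  ]
((0.5116361379623413, 0.082300566136837), (0.19342325627803802, 0.058348648250103), 86.44149780273438) 10953
 [  1.8332 -99.7178]
 [  1.6606  93.7054]
 [-56.688   93.6533]]
face [-0.0015 -0.0002] 4307
lug y [79.1252 79.6529 83.2804 91.035 ] 1084
tcp stand [-40.0831  -2.2779]
top z 0.010263676477326074 [0.0011 0.009 ] [0.1936 0.0184]
-60 1043 [-76.8548 -75.2327] [73.3195 74.9873] 0.012944567143914273
-54 3336 [-80.5297 -80.3521] [79.0419 79.7627] 0.008625028056378548
-48 1390 [-80.281  -79.6427] [78.7629 79.1671] 0.01087091387329124
-42 1264 [-81.327 -80.317] [78.2987 79.396 ] 0.010853135063301496
-36 1124 [-80.5228 -79.8197] [78.3833 78.8233] 0.010826397776466032
-30 1343 [-79.9836 -79.6965] [93.1185 93.6825] 0.010840103640309545
-24 1112 [-80.0788 -79.3692] [93.0772 93.4442] 0.01081627070594874
-18 886 [-80.6135 -79.7214] [80.5443 81.1724] 0.010764380803429063
-12 842 [-80.1769 -79.6476] [80.6786 81.1001] 0.010772472589181313
-6 2004 [-98.4033 -98.161 ] [80.6233 80.7168] 0.012623350194056894
0 1046 [-99.7645 -99.6612] [80.0336 80.462 ] 0.01374200031949182
y -70 x range -51.08326827654553 -4.097028540222613
y -50 x range -51.04973794793 -4.305193528449942
y -30 x range -51.7998652749848 -4.101074278923633
y -10 x range -56.46781930840813 -44.29432880133072
y 10 x range -56.96718356205475 -30.472338437431343
y 30 x range -51.572232381217 -4.027768189868498
y 50 x range -51.29863483896214 -4.005379760830955
y 70 x range -51.647795437482266 -4.204391434932346
```

{"op": "drive_tool", "data": {"rows": [[[0,0,0],[-0.02,0,0.02],0.1],[[0,0,0],[-0.04,0,0.035],0.1],[[0,0,0],[-0.06,0,0.05],0.1],[[0,0,0],[-0.06,0,0.05],0.1],[[0,0,0],[-0.06,0,0.05],0.1]]}}

```text
t: 20.6
ee_pos: [0.4991, 0.0838, 0.0415]
ee_rot: [-3.141, 0.72, 3.09]
contact_force: [-16.5, 2.1, 16.8]
grip_width: 0.0233
gripper_force: 63.9
```

{"op": "drive_tool", "data": {"rows": [[[0,0,0],[-0.03,0,0.01],0.1],[[0,0,0],[-0.06,0,0.015],0.1],[[0,0,0],[-0.09,0,0.02],0.1],[[0,0,0],[-0.09,0,0.02],0.1],[[0,0,0],[-0.09,0,0.02],0.1]]}}

```text
t: 21.22
ee_pos: [0.4992, 0.0839, 0.0416]
ee_rot: [-3.141, 0.719, 3.09]
contact_force: [-18.8, 2.1, 16.2]
grip_width: 0.0229
gripper_force: 64.1
```

{"op": "drive_tool", "data": {"rows": [[[0,0,0],[-0.04,0,0.01],0.1],[[0,0,0],[-0.08,0,0.015],0.1],[[0,0,0],[-0.12,0,0.02],0.1],[[0,0,0],[-0.12,0,0.02],0.1],[[0,0,0],[-0.12,0,0.02],0.1]]}}

```text
t: 21.85
ee_pos: [0.4994, 0.0839, 0.0416]
ee_rot: [-3.141, 0.717, 3.09]
contact_force: [-19.0, 2.9, 15.8]
grip_width: 0.0227
gripper_force: 64.2
```

```bash
python3 -c "
from bar import *
report('w9',.0105);ends('w9')
S=snap('scene'); cv2.imwrite('pics/sc9.png',cv2.resize(S['img'][130:235,180:300],None,fx=5,fy=5,interpolation=cv2.INTER_CUBIC))" | egrep 'y |tcp|top|q'
```

```text
q [0.06 0.58 2.35 3.29 0.51 1.52] tcp [0.4994 0.0839 0.0416] [-3.1408  0.7165  3.0897] F [-18.9625   2.8664  15.8053]
lug y [79.1907 79.6588 83.3788 91.1019] 1078
tcp stand [-39.7589  -2.1944]
top z 0.010386672840435984 [0.0009 0.0092] [0.1963 0.0186]
y -70 x range -51.23707890789988 -4.235994988851274
y -50 x range -51.25665600506946 -4.035590025249534
y -30 x range -51.27503089401646 -4.13343592661221
y -10 x range -56.619060905146554 -42.53125538027663
y 10 x range -56.56374695437078 -33.31446942239771
y 30 x range -51.41330518452628 -4.024449811016604
y 50 x range -51.603820281243046 -4.284455078493891
y 70 x range -52.1741181218935 -4.598531786448694
```

View pics/w9.png

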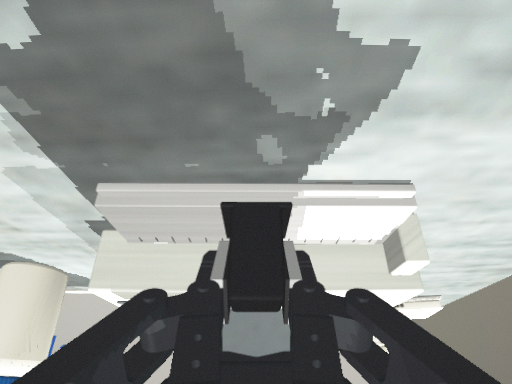

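The bar is flat against the block's face (edge line at v≈243), and its left end touches the lug's inner side at about (388,238). One slightly firmer push, then I look at the hold and release.

{"op": "drive_tool", "data": {"rows": [[[0,0,0],[-0.04,0,0.02],0.1],[[0,0,0],[-0.08,0,0.04],0.1],[[0,0,0],[-0.08,0,0.04],0.1],[[0,0,0],[-0.08,0,0.04],0.1],[[0,0,0],[-0.08,0,0.04],0.1]]}}

```text
t: 22.58
ee_pos: [0.4995, 0.0839, 0.0417]
ee_rot: [-3.141, 0.715, 3.09]
contact_force: [-23.5, 4.4, 18.6]
grip_width: 0.0232
gripper_force: 65.0
```

{"op": "drive_tool", "data": {"rows": [[[0,0,0],[0,0,0],0.1],[[0,0,0],[0,0,0],0.1],[[0,0,0],[0,0,0],0.1],[[0,0,0],[0,0,0],0.1],[[0,0,0],[0,0,0],0.1]]}}

```text
t: 23.2
ee_pos: [0.4994, 0.0839, 0.0417]
ee_rot: [-3.141, 0.715, 3.09]
contact_force: [-23.5, 3.9, 18.5]
grip_width: 0.0236
gripper_force: 65.0
```

{"op": "drive_tool", "data": {"rows": [[[0,0,0],[0.04,0,-0.08],0.1],[[0,0,0],[0.08,0,-0.16],0.1],[[0,0,0],[0.12,0,-0.24],0.1],[[0,0,0],[0.12,0,-0.24],0.1],[[0,0,0],[0.12,0,-0.24],0.1]]}}

```text
t: 23.82
ee_pos: [0.4995, 0.0838, 0.0422]
ee_rot: [-3.141, 0.717, 3.089]
contact_force: [-6.8, 1.9, -2.9]
grip_width: 0.0232
gripper_force: 61.2
```

{"op": "drive_tool", "data": {"rows": [[[0,0,0],[0,0,0],0.4],[[0,0,0],[0,0,0],0.7],[[0,0,0],[0,0,0],0.8],[[0,0,0],[0,0,0],0.8],[[0,0,0],[0,0,0],0.8]]}}

```text
t: 24.45
ee_pos: [0.5013, 0.0836, 0.0435]
ee_rot: [-3.141, 0.722, 3.089]
contact_force: [-0.6, 0.1, -0.4]
grip_width: 0.0684
gripper_force: 0.0
```

```bash
python3 -c "
from bar import *
report('w10',.0105);ends('w10')" | egrep 'y |tcp|top|q'; python3 w2t.py -50 0 0 0; python3 w2t.py -100 0 60 0
```

```text
q [0.06 0.58 2.35 3.29 0.51 1.52] tcp [0.5013 0.0836 0.0435] [-3.1409  0.7218  3.089 ] F [-0.6095  0.118  -0.3575]
lug y [79.2542 79.6727 83.4239 91.0215] 1102
tcp stand [-37.7821  -2.335 ]
top z 0.010293771889966448 [0.0011 0.0091] [0.1919 0.0183]
y -70 x range -51.069782020517806 -4.113120557931307
y -50 x range -51.48615393968914 -4.027304124640837
y -30 x range -51.235795887137364 -4.0275456292307075
y -10 x range -56.312092104814504 -42.37450163649493
y 10 x range -56.22823458215445 -30.742880576083515
y 30 x range -51.364576504604116 -4.004391932703041
y 50 x range -51.97709564610815 -4.113658664447945
y 70 x range -51.03296599471849 -4.167591823745105
turn [0. 0. 0.] shift cm [ 3.754  0.05  -3.303]
turn [0. 0. 0.] shift cm [  3.544   0.096 -11.11 ]
```

{"op": "drive_tool", "data": {"rows": [[[0,0,0],[0,0,-1.5],0.8],[[0,0,0],[0,0,-3.5],0.8],[[0,0,0],[0.5,0,-6],0.8],[[0,0,0],[1.5,0,-8.5],0.8],[[0,0,0],[2.5,0,-11],0.8]]}}

```text
t: 25.12
ee_pos: [0.4092, 0.0885, 0.1099]
ee_rot: [-3.141, 0.722, 3.089]
contact_force: [0.3, 0.5, 0.5]
grip_width: 0.0685
gripper_force: 0.0
```

{"op": "drive_tool", "data": {"rows": [[[0,0,0],[0,0,0],0.8],[[0,0,0],[0,0,0],0.8],[[0,0,0],[0,0,0],0.8],[[0,0,0],[0,0,0],0.8],[[0,0,0],[0,0,0],0.8]]}}

```text
t: 25.75
ee_pos: [0.41, 0.0885, 0.1092]
ee_rot: [-3.141, 0.721, 3.089]
contact_force: [0.3, -0.1, 0.0]
grip_width: 0.0684
gripper_force: 0.0
```

```bash
python3 -c "
from bar import *
report('w11',.0105);ends('w11')"
```

```text
q [0.1  0.3  2.52 3.4  0.41 1.45] tcp [0.41   0.0885 0.1092] [-3.1408  0.7208  3.089 ] F [ 0.3053 -0.145   0.0307]
((0.5063537359237671, 0.09160284698009491), (0.17437586188316345, 0.04735255241394043), 89.99523162841797) 3732
corners mm [[-51.4324 -82.5851]
 [ -4.1736 -79.6077]
 [-15.1375  94.4231]
 [-62.3963  91.4458]]
face [-0.0017 -0.0001] 2376
lug y [79.8278 80.1169 85.2673 92.0333] 405
tcp stand [-129.2065   -3.2542]
top z 0.010337883530044 [0.0005 0.0092] [0.1935 0.0183]
-60 341 [-74.2834 -70.4006] [72.6537 76.0396] 0.012885859127726162
-54 1144 [-79.9376 -79.6137] [78.8822 79.6203] 0.008585746217130541
-48 570 [-79.4861 -79.116 ] [78.5891 79.2192] 0.010837644495974685
-42 522 [-79.2428 -78.8056] [79.0263 79.4411] 0.010847249561297567
-36 501 [-79.4404 -78.6749] [78.2455 79.0574] 0.010852269646411394
-30 562 [-79.7474 -78.8142] [93.1443 93.6121] 0.010938956804910624
-24 521 [-79.7153 -79.1479] [93.5588 93.8742] 0.010899686635926026
-18 429 [-79.6085 -78.5136] [80.2119 80.4669] 0.01090865176157968
-12 399 [-79.4629 -78.3728] [80.2578 80.5217] 0.010886617742431576
-6 921 [-98.2686 -97.9046] [80.1488 80.5118] 0.011800273234670922
0 540 [-100.2331  -98.9506] [79.1804 80.1703] 0.01415724378775815
y -70 x range -51.095010890362595 -4.205092859329086
y -50 x range -51.11713757001589 -4.519211071676851
y -30 x range -51.10795799912799 -4.375257602262247
y -10 x range -56.30646130668647 -25.57889395361057
y 10 x range -56.549354245545516 -16.676356252544345
y 30 x range -50.48288355829414 -4.017951196781138
y 50 x range -51.45981591063379 -4.340565901846507
y 70 x range -51.04750944402804 -4.119302598910347
```

View pics/w11.png

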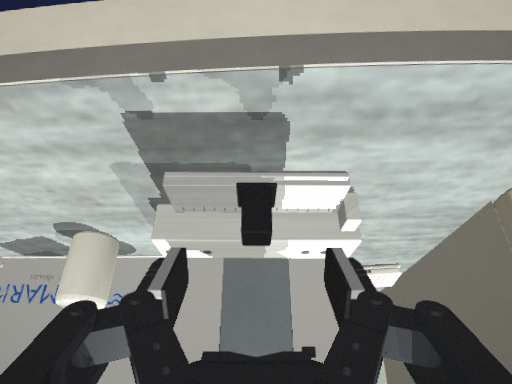

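The bar lies flush along the block's face, at v≈210. Its left end is within 1 mm of the lug at (350,210), the gripper is clear and the bystanders were untouched, so I hand in.

```bash
python3 -c "
from bench import arm
print(arm.job_done())"
```

```text
the job is handed in; nothing more can be done
None
```

I handed the job in at about t = 26 s of the 54 s allowed, and no verdict came back: in the last wrist picture the straightedge lies flat and flush along the block's face with its left end about 1 mm from the stop lug, after a press of up to 23.5 N at the wrist, and the gripper is open and clear.

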